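# Lock the shaker cradle's pin with its R-clip

## Task

Lock the bottle cradle: push the red-headed locking pin fully home through its fork, then take the R-clip by its orange grip from the white stand and push its straight leg down through the cross hole near the pin's free end until the bow springs over the pin and the clip is fully down on it. Let go and leave the clip there; feel your way gently, never loading the cradle with more than 30 N, and leave the other bottles and the beaker standing where they are.

Things in the scene. Friction and masses are not known exactly. Their poses are not given: they have to be found in the camera images.
- cradle: Bottle cradle fixed to the table: grey base 240 x 120 x 14 mm, two small amber bottles under a blue clamp bar (x -90 to 110 mm, top 95 mm above the table). Origin: centre of the base's underside; x along the bar, y along the locking pin, z up. A steel pin 20 mm thick lies level along y through an aluminium fork at x = -75 mm, its axis 85 mm above the table.
- fork (a point): Middle of the fork, on the pin's axis (cradle frame -75, 0, 85 mm), axes as the cradle's. Two lugs 10 mm thick, outer faces 25 mm to either side along y, 34 mm wide in x, tops 99 mm above the table. The pin's red round head (32 mm diameter, 10 mm thick) is on the -y side: its outer face, to be pushed along +y, is 85 mm from this point less the value of joint pin, so 35 mm when home.
- pin_end (a point): Fixed point of the cradle, 52 mm from the fork's middle along +y: nominal centre of the pin's vertical cross hole with the pin home. Pins are drilled unevenly: the true hole is up to 14 mm off either way along y and 1.5 mm along x (this point does not show it). Hole 8 mm wide in a dark waist 8 mm long; beside the waist the pin's top is 10 mm above its axis. It ends 10 mm beyond the hole.
- pin (a joint): How far the locking pin has been pushed in along the cradle's +y, m: 0.050 = fully home (head against the fork, hard stop), smaller = sticking out on the -y side. It slides stiffly, with about 5 N of friction, and stays where it is left.
- stand: White plastic block fixed to the table, 46 x 36 x 54 mm, with a slot 8 x 26 mm (long along its x) in its top in which the R-clip hangs. Origin: on the table, below the clip's straight leg.
- clip: R-clip, 50 to 80 g, 5 mm wire, hanging upright in the stand. Origin in its orange grip: a flat tab 28 mm (x) x 12 mm (y, grip across this) x 28 mm (z -12 to 16 mm). Below: a neck, then a stop flange 12 x 18 mm, underside at z = -30 mm. Seated, with its x along the cradle's x (either way round), the flange rests on the pin and the origin is 40 mm above the pin's axis.
- clip_tip (a point): Round lower end of the clip's straight leg, straight below the origin (clip frame 0, 0, -76 mm); 36 mm below the pin's axis when seated. Axes as the clip's.
- bow (a joint): Spread of the clip's springy bow, rad: 0 closed, about 0.05 to 0.1 passing the pin. It hangs on the leg's +x side from z = -13 mm: belly at z = -40, throat 4 mm from the leg's axis at z = -50, flared end at z = -58, x = 16 mm. Springing over takes about 8 to 14 N of push, met 13 to 18 mm above seated; then the force drops until the flange meets the pin (hard stop).
- bottle_a: Loose amber bottle with black cap and paper label, 44 mm diameter, 105 mm tall, origin at its underside's centre. Bystander.
- bottle_b: Loose amber bottle with black cap, no label, 44 mm diameter, 105 mm tall, origin at its underside's centre. Bystander.
- beaker: Loose clear glass beaker, 56 mm diameter, 70 mm tall, origin at its underside's centre. Bystander.
Mind the look-alikes: they are no part of the job. Of the things like the clip, leave any that is blue; of the rest the larger one is meant.

How it is judged (in metres and radians):
On the way, in this order (a step that is already met when the one before it is completed fails the run):
1. the pin is pushed home (value of joint pin above 0.046 m), for 0.2 s.
2. the clip's bow has sprung over the pin, its leg through the cross hole (value of joint pin above 0.044 m and z of clip in the frame of pin_end below 0.045 m and x of clip in the frame of pin_end between -0.012 and 0.012 m and y of clip in the frame of pin_end between -0.02 and 0.02 m and x of clip_tip in the frame of pin_end between -0.01 and 0.01 m and y of clip_tip in the frame of pin_end between -0.02 and 0.02 m and contact force between clip and cradle above 0.1 N), for 0.2 s.
At the end, for the whole second after the job is handed in: Pin within 6 mm of home; clip let go, at rest on the pin, upright within 0.25 rad, leg through the cross hole, at most 5 mm above its seated height; origin and tip within 20 mm (y) of pin_end, 12 and 10 mm (x); its x within 0.4 rad of the cradle's x (either way); bow closed to under 0.06 rad (all of step 2 and z of clip in the frame of pin_end above 0.03 m and angle between the x axis of clip and the x axis of cradle, either way round below 0.4 rad and angle between clip's own z axis and vertical below 0.25 rad and value of joint bow below 0.06 rad and linear speed of clip below 0.02 m/s and contact force between clip and the fingers below 0.1 N); the robot touches nothing.
It fails at once if the cradle, with its pin, is loaded by more than 30 N (contact force between cradle and anything else above 30 N).
It fails at once if a bystander bottle or the beaker is moved by more than 20 mm or tipped (distance of any of bottle_a, bottle_b, beaker from where it was at the start of the episode above 0.02 m or angle between any of bottle_a, bottle_b, beaker's own z axis and vertical above 0.3 rad).
It also fails if it takes over 72 s, if anything falls off the work surface, if the arm or the gripper's body presses on something with over 40 N, if the wrist force passes 120 N, or if a joint passes its speed limit or range.

## Robot

A 6-joint arm with a two-finger parallel gripper is mounted at the origin on the work surface. World frame = base frame: x ahead of the robot, y to its left, z up, the work surface at z = 0. Lengths are in mm, angles in rad, forces in N, time in s.
With the tool pointing down it reaches from about 275 to 1000 mm from the base axis. Payload 8.4 kg.
Tool frame: the origin (TCP) lies at the very end of the fingers, on their centre line; the grasp point (between the pads) lies 19 mm behind it; z points along the fingers, y is the direction in which the jaws open and shut (so a half turn about z gives the same grasp; the last joint's range is limited). The gripper opens to 85 mm and grips with 20 to 120 N. Pads are 22 mm wide; open, the fingers measure 114 mm over their backs; the gripper's body (76 mm by 85 mm) begins 54 mm behind the grasp point. The pads swing forward as they close: fully open they stand 13 mm farther back than shut.
Start: joints at [1.167, 0.353, 1.633, -0, 1.155, -0.002], TCP at [244.421, 575.227, 231.281] pointing down, gripper open.
Joint ranges: [-2.63, 2.63], [-0.92, 2.1], [0.06, 2.66], [-1.3, 4.44], [0, 2.69], [-3.02, 3.02]. Speed limits (rad/s): [2.22, 2.22, 2.79, 3.14, 3.14, 3.14].

## Interface

Orientations are given as [roll, pitch, yaw] about the fixed x, y, z axes, in that order (R = Rz(yaw) Ry(pitch) Rx(roll)).
In Python, from rig import sense, grab_frame, sign_off, masks_of gives the robot as it stands. The module is installed in compiled form; this text tells all that it offers.
- The arm moves only by the shell command python3 -m inch 'ROWS' [FORCE]. ROWS is JSON, a list of rows, each an object of numbers: "gripper": the finger opening in m, from 0 to 0.0854; "tx", "ty", "tz": the shift along the tool's x, y, z in m; "spin": the turn about the tool's z in degrees. In form: [{"gripper": .., "tx": .., "ty": .., "tz": .., "spin": ..}, ...]. A call has exactly 8 rows; each row shifts and turns the commanded pose from where the row before left it, along the tool's axes as they then stand; what a row does not reach is not made up. A row lasts 1/10 s, in which the tool goes at most 50 mm and 8.59 degrees, less where a joint would pass 70% of its speed; a pose out of reach is approached as far as the arm can. A call is refused whole if a number of a shift passes 0.05 or a number of a turn 8.59, either way. A call with a gripper value outside its range is refused whole. The fingers move at their own pace and stop on an object; FORCE is the grip in N (left out, the last holds). Time passes only in rows, so rows that do not move let the fingers close, or fill a call up. It gives the time, the measured TCP pose, the force and the opening at its end, in the units of the state.
- sense(): the state, without advancing time (a new reading comes with each control period).
- grab_frame(name): name is "scene" or "side" or "wrist"; returns a dict with "pixels" (384x512x3 uint8, red, green, blue), "K" (3x3 intrinsics, pixels), "extrinsics" (4x4, takes a point from camera to world coordinates). Camera axes: x right, y down, z forward; pixel columns grow to the right and rows downward; lengths in mm; the calibration is good to about 2 mm. The wrist camera is an equidistant fisheye: a pixel r from the principal point sees the ray r / f radians off the axis. A picture is of the moment at which its call begins. There is no depth.
- sign_off(): hands the job in, once; it reports no verdict.
Trained networks look in the newest picture that a camera, given by its name, has taken for a name from the list of things; names that differ only in an ending like _2 or _b are one class to them, and where a whole thing is asked for, a point or a joint stands for the part that bears it (a point fixed in the world has none). Each returns a list of dicts, best first, with "conf" (0 to 1); they miss things now and then, are a little off and sometimes report something else, mostly with a low value. They report only what shows in the picture. A call takes as long as a camera call. They do not tell look-alikes from the thing itself.
- masks_of(camera, target): "pixels" (384x512 bool, what is visible of it) and "centre" ([row, column] in pixels, amid what is visible of it).
The state is a dict: "clock": time; "qpos": joint angles; "qvel": joint speeds; "joint_efforts": joint torques, N m; "eef_pos": TCP position; "tcp_rot": TCP orientation; "contact_force": force on the tool from outside, world axes, zero at the start; "wrist_torque": the same for the moment, N m; "opening": opening from 0.0 (shut) to 1.0 (fully open).
Only numpy, scipy, OpenCV 4.12 (cv2) and the standard library are available. Lean on these libraries where they do the work, as an engineer would, in place of code of your own. Each camera call takes 0.05 s, during which the arm holds its last target.

## Working session

There is one attempt and no reset: what is moved stays moved. The work goes in short steps, Python scripts to look and compute and a shell command to move; the robot and the scene stay as the last step left them, time stands still between calls to the robot, and variables do not carry over. Pictures are saved under pics/ and viewed, and the job is handed in when it is done.

```bash
mkdir -p pics; ls
python3 - <<'E'
from rig import *
import cv2
print(sense())
for n in ["scene","side","wrist"]:
    f=grab_frame(n); cv2.imwrite(f"pics/{n}0.png",f["pixels"][:,:,::-1]); print(n,f["K"],f["extrinsics"])
E
```

```text
pics
{'clock': 0.0, 'qpos': array([ 1.16658741e+00,  3.53673562e-01,  1.63412081e+00, -1.89379249e-05,
        1.15522386e+00, -2.41816838e-03]), 'qvel': array([-0.0015204 ,  0.00081254,  0.002088  , -0.00084424, -0.0006186 ,
       -0.00038466]), 'joint_efforts': array([ 8.73891058e-04, -6.05267715e+01, -3.42047954e+01,  2.46215104e-04,
        9.58372140e-03,  8.49311341e-07]), 'eef_pos': array([244.24484588, 574.78006784, 230.55152094]), 'tcp_rot': array([-3.14016704e+00,  1.38677781e-05,  2.73980957e+00]), 'contact_force': array([-0.10878157,  0.10124702,  0.35629487]), 'wrist_torque': array([-1.99718851e-05, -3.14650036e-03, -3.20100648e-02]), 'opening': 1.0005623958421346}
scene [[408.09728161   0.         251.1057368 ]
 [  0.         408.09728161 189.1891702 ]
 [  0.           0.           1.        ]] [[-8.58596053e-01  3.81379492e-01 -3.42582107e-01  9.66081156e+02]
 [ 5.12474630e-01  6.56129398e-01 -5.53953036e-01  6.06826717e+02]
 [ 1.35118637e-02 -6.51186529e-01 -7.58797426e-01  9.46538401e+02]
 [ 0.00000000e+00  0.00000000e+00  0.00000000e+00  1.00000000e+00]]
side [[464.83680688   0.         255.84935754]
 [  0.         464.83680688 187.04528624]
 [  0.           0.           1.        ]] [[-9.98003879e-01 -3.13884866e-02  5.47998193e-02  5.02660480e+02]
 [-6.05343798e-02  7.22734790e-01 -6.88469326e-01  8.63254221e+02]
 [-1.79957257e-02 -6.90412331e-01 -7.23192206e-01  1.03220165e+03]
 [ 0.00000000e+00  0.00000000e+00  0.00000000e+00  1.00000000e+00]]
wrist [[297.31863964   0.         255.27263902]
 [  0.         297.31863964 187.26126624]
 [  0.           0.           1.        ]] [[ 3.91141640e-01  8.77052887e-01  2.78902224e-01  1.72173564e+02]
 [ 9.20329497e-01 -3.72302300e-01 -1.19935874e-01  6.06670481e+02]
 [-1.35416508e-03  3.03593858e-01 -9.52800575e-01  3.72981825e+02]
 [ 0.00000000e+00  0.00000000e+00  0.00000000e+00  1.00000000e+00]]
```

View pics/scene0.png

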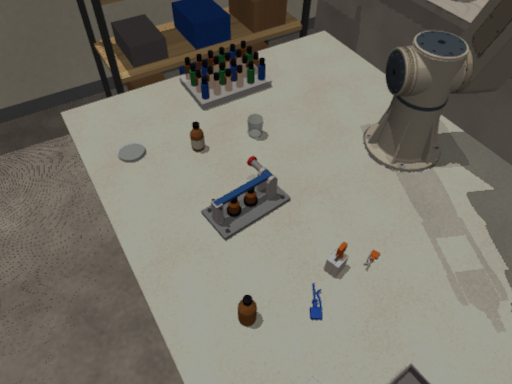

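View pics/side0.png

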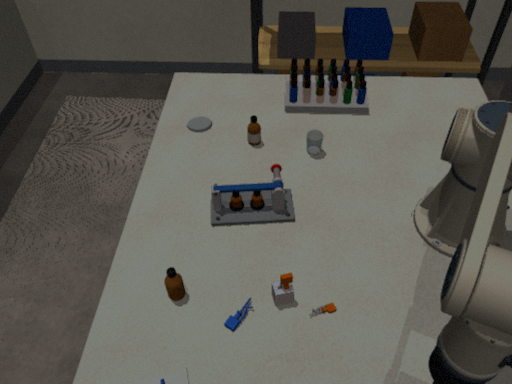

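View pics/wrist0.png

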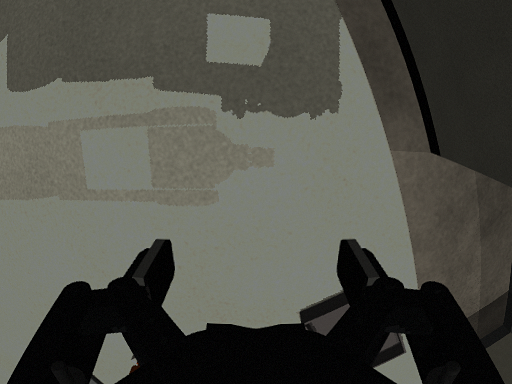

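```bash
cat > h.py <<'E'
import numpy as np, cv2
from rig import *
def proj(f,P):
    E=np.linalg.inv(f["extrinsics"]);p=E[:3,:3]@np.asarray(P,float)+E[:3,3];q=f["K"]@p;return q[:2]/q[2]
def unproj(f,uv,z):
    K=f["K"];d=f["extrinsics"][:3,:3]@np.linalg.solve(K,[uv[0],uv[1],1.]);o=f["extrinsics"][:3,3]
    return o+d*(z-o[2])/d[2]
def crop(f,c0,r0,w,h,s,name):
    im=f["pixels"][r0:r0+h,c0:c0+w,::-1];cv2.imwrite(name,cv2.resize(im,None,fx=s,fy=s,interpolation=cv2.INTER_CUBIC))
E
python3 - <<'E'
from h import *
s=grab_frame("scene");d=grab_frame("side")
import pickle;pickle.dump((s,d),open("f0.pkl","wb"))
crop(d,200,150,110,80,7,"pics/d1.png");crop(s,190,145,110,90,7,"pics/s1.png")
a=s["pixels"][225:325,295:395,::-1];b=d["pixels"][255:355,210:350,::-1]
cv2.imwrite("pics/clips.png",np.vstack([cv2.resize(np.pad(a,((0,0),(0,40),(0,0))),None,fx=3,fy=3,interpolation=2),cv2.resize(b,None,fx=3,fy=3,interpolation=2)]))
for n in ["cradle","pin","stand","clip","fork","bottle_a","beaker"]:
  for c in ["scene","side"]:
    print(n,c,[(round(m["conf"],2),np.round(m["centre"]).tolist(),int(m["pixels"].sum())) for m in masks_of(c,n)][:5])
E
```

```text
cradle scene [(0.95, [205.0, 250.0], 3066)]
cradle side [(0.83, [204.0, 252.0], 3369)]
pin scene [(0.63, [167.0, 255.0], 106)]
pin side [(0.57, [171.0, 272.0], 86), (0.39, [287.0, 176.0], 491)]
stand scene [(0.57, [265.0, 334.0], 355)]
stand side []
clip scene [(0.69, [309.0, 315.0], 188), (0.51, [249.0, 343.0], 104), (0.42, [256.0, 374.0], 104)]
clip side [(0.62, [321.0, 239.0], 312), (0.53, [279.0, 288.0], 134), (0.24, [204.0, 254.0], 3401)]
fork scene [(0.6, [202.0, 246.0], 3118)]
fork side [(0.76, [202.0, 252.0], 3335)]
bottle_a scene [(0.89, [137.0, 198.0], 322), (0.73, [127.0, 253.0], 311), (0.71, [311.0, 248.0], 497)]
bottle_a side [(0.78, [288.0, 172.0], 468), (0.38, [141.0, 313.0], 369)]
beaker scene [(0.8, [125.0, 255.0], 345), (0.5, [205.0, 244.0], 3166)]
beaker side [(0.59, [141.0, 312.0], 378)]
```

View pics/d1.png

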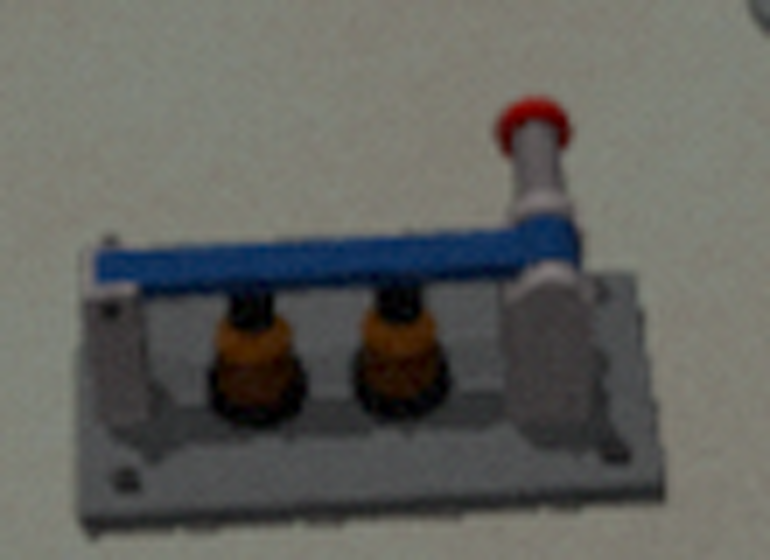

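View pics/s1.png

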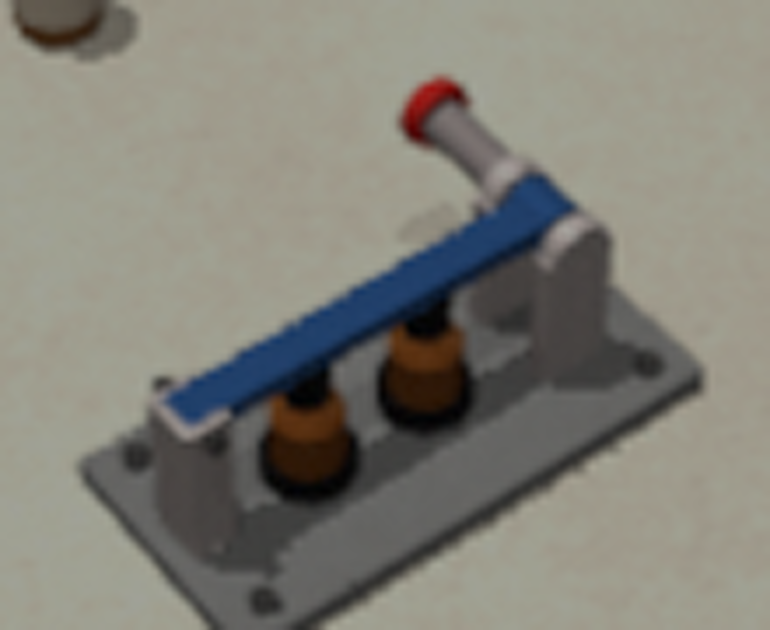

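View pics/clips.png

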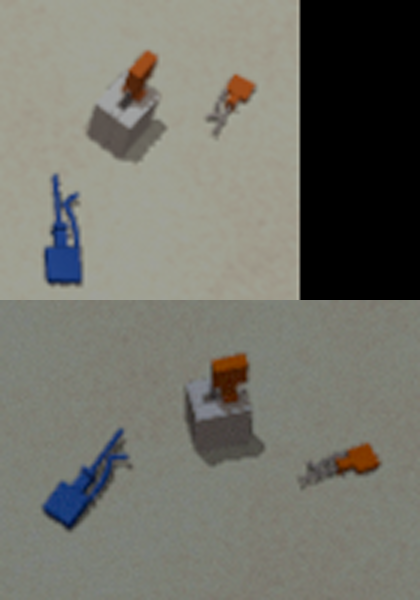

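Run:
```python
from h import *
import pickle
from scipy.optimize import least_squares
s,d=pickle.load(open("f0.pkl","rb"))
crop(s,190,190,110,60,7,"pics/s2.png")
D=[((120,60,0),(87,537)),((-120,60,0),(663,500)),((-120,-60,14),(637,275)),((-120,60,14),(661,487)),((120,60,14),(82,518)),((-75,-80,85),(533,128))]
S=[((-120,60,14),(700,370)),((-120,60,0),(700,388)),((120,-60,14),(85,465)),((-75,-80,85),(436,110))]
L=[(d,p,np.array(q)/7+[200,150]) for p,q in D]+[(s,p,np.array(q)/7+[190,145]) for p,q in S]
def T(v,p):
    c,si=np.cos(v[2]),np.sin(v[2]);return [v[0]+c*p[0]-si*p[1],v[1]+si*p[0]+c*p[1],p[2]]
def r(v): return np.concatenate([proj(f,T(v,p))-q for f,p,q in L])
o=least_squares(r,[500,300,0],x_scale=[100,100,1]);print(o.x,np.round(o.fun.reshape(-1,2),1).tolist())
np.save("cr.npy",o.x)
for p in [(-75,-85,85),(-75,0,85),(-75,52,85)]: print(p,np.round(T(o.x,p),1))
# masks for clip grip in orange
for n,f,(c0,r0,c1,r1) in [("s",s,(330,238,352,262)),("d",d,(275,270,296,292)),("s2",s,(365,245,385,265))]:
    im=f["pixels"][r0:r1,c0:c1].astype(int);m=(im[...,0]>im[...,2]*2)&(im[...,0]>90)
    yy,xx=np.nonzero(m);print(n,m.sum(),xx.mean()+c0,yy.mean()+r0)
```

```text
[ 5.85450447e+02 -3.04571323e+01  1.17421513e-01] [[-1.0, 0.4], [0.8, 1.0], [0.1, -0.7], [1.3, -0.3], [-0.7, -0.0], [-0.2, -0.4], [1.4, 0.0], [1.0, 0.4], [-1.2, -0.6], [-1.4, -0.2]]
(-75, -85, 85) [ 520.9 -123.7   85. ]
(-75, 0, 85) [511.  -39.2  85. ]
(-75, 52, 85) [504.9  12.4  85. ]
s 55 342.03636363636366 247.65454545454546
d 49 286.2040816326531 275.6734693877551
s2 61 374.11475409836066 254.54098360655738
```

Run:
```python
from h import *
import pickle
s,d=pickle.load(open("f0.pkl","rb"))
a=cv2.resize(s["pixels"][230:285,315:385,::-1],None,fx=8,fy=8,interpolation=2)
b=cv2.resize(d["pixels"][262:312,265:345,::-1],None,fx=8,fy=8,interpolation=2)
cv2.imwrite("pics/c2a.png",a);cv2.imwrite("pics/c2b.png",b)
```

```text
(no output)
```

View pics/c2a.png

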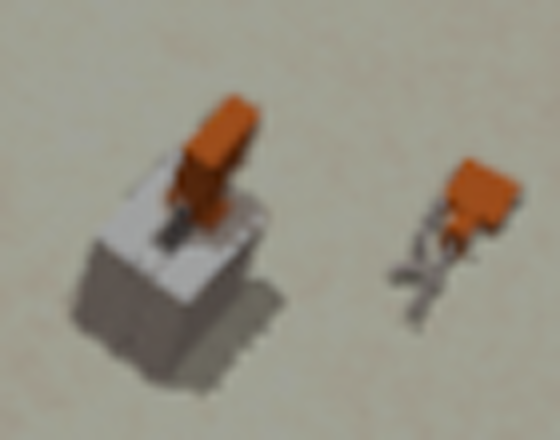

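View pics/c2b.png

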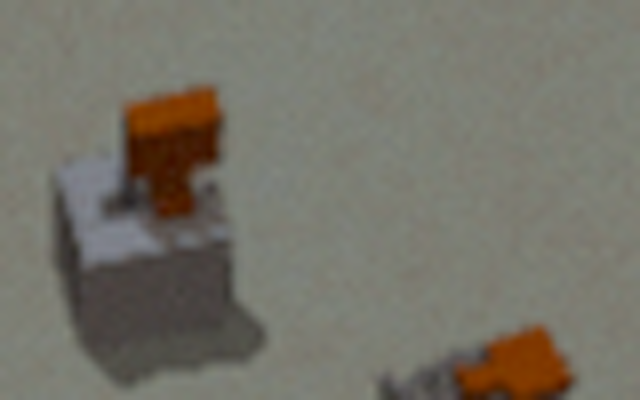

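Run:
```python
from h import *
import pickle
from scipy.optimize import least_squares
s,d=pickle.load(open("f0.pkl","rb"))
T=lambda v,p:[v[0]+np.cos(v[2])*p[0]-np.sin(v[2])*p[1],v[1]+np.sin(v[2])*p[0]+np.cos(v[2])*p[1],p[2]]
# clip: tab top corners, z=100 ; local x+- sign unknown
cd=lambda q:(np.array(q)+.5)/8-.5+[265,262]
cs=lambda q:(np.array(q)+.5)/8-.5+[315,230]
for sg in [1]:
  L=[(d,(14,6,100),cd((128,136))),(d,(-14,6,100),cd((217,118))),(d,(14,-6,100),cd((127,104))),(d,(-14,-6,100),cd((214,88))),
   (s,(14,-6,100),cs((184,150))),(s,(14,6,100),cs((210,168))),(s,(-14,-6,100),cs((232,93))),(s,(-14,6,100),cs((260,108)))]
  r=lambda v:np.concatenate([proj(f,T(v,p))-q for f,p,q in L])
  o=least_squares(r,[480,250,0],x_scale=[100,100,1]);print(o.x,np.round(o.fun.reshape(-1,2),1).tolist())
for f,n,uv in [(s,"ba",(198,148)),(s,"bb",(248,322)),(s,"beak",(255,132)),(d,"ba",(254,143)),(d,"bb",(177,297)),(d,"beak",(314,150))]: print(n,unproj(f,uv,3).round())
```

```text
[4.84912954e+02 2.58457851e+02 2.84937131e-01] [[0.5, 0.2], [1.0, 0.0], [-0.7, -0.1], [-0.1, -0.5], [-0.7, -0.2], [0.1, 0.4], [-0.2, -0.1], [0.4, 0.8]]
ba [ 600. -326.    3.]
bb [760. 272.   3.]
beak [ 395. -299.    3.]
ba [ 599. -321.    3.]
bb [755. 272.   3.]
beak [ 399. -294.    3.]
```

```bash
python3 -m inch '[{"gripper":0,"spin":-7.45},{"gripper":0,"spin":-7.45},{"gripper":0,"spin":-7.45},{"gripper":0,"spin":-7.45},{"gripper":0,"tx":-0.016,"ty":-0.039},{"gripper":0,"tx":-0.016,"ty":-0.039},{"gripper":0,"tx":-0.016,"ty":-0.039},{"gripper":0,"tx":-0.016,"ty":-0.039}]' 30
python3 -m inch '[{"gripper":0,"tx":-0.016,"ty":-0.039},{"gripper":0,"tx":-0.016,"ty":-0.039},{"gripper":0,"tx":-0.016,"ty":-0.039},{"gripper":0,"tx":-0.016,"ty":-0.039},{"gripper":0,"tx":-0.016,"ty":-0.039},{"gripper":0,"tx":-0.016,"ty":-0.039},{"gripper":0,"tx":-0.016,"ty":-0.039},{"gripper":0,"tx":-0.016,"ty":-0.039}]' 30
python3 - <<'E'
from h import *
import time
s=sense();print(s["eef_pos"],s["tcp_rot"],s["qvel"].round(2),s["contact_force"])
E
```

```text
[244.39763012 575.23981677 231.28421731] [ 3.14158109e+00 -1.04506784e-05  2.73981955e+00] [-0.  0.  0. -0.  0.  0.] [ 0.59569352 -0.44761421 -0.04549033]$[0]: bad value
$[0]: bad value
```

```bash
python3 -m inch '[{"gripper":0,"tx":0,"ty":0,"tz":0,"spin":-7.45},{"gripper":0,"tx":0,"ty":0,"tz":0,"spin":-7.45},{"gripper":0,"tx":0,"ty":0,"tz":0,"spin":-7.45},{"gripper":0,"tx":0,"ty":0,"tz":0,"spin":-7.45},{"gripper":0,"tx":-0.016,"ty":-0.039,"tz":0,"spin":0},{"gripper":0,"tx":-0.016,"ty":-0.039,"tz":0,"spin":0},{"gripper":0,"tx":-0.016,"ty":-0.039,"tz":0,"spin":0},{"gripper":0,"tx":-0.016,"ty":-0.039,"tz":0,"spin":0}]' 30
```

```text
clock: 1.75
eef_pos: [326.9, 426.5, 231.3]
tcp_rot: [3.142, 0.0, -3.023]
contact_force: [0.5, -0.1, 0.1]
opening: -0.004
```

```bash
python3 -m inch '[{"gripper":0,"tx":-0.016,"ty":-0.039,"tz":0,"spin":0},{"gripper":0,"tx":-0.016,"ty":-0.039,"tz":0,"spin":0},{"gripper":0,"tx":-0.016,"ty":-0.039,"tz":0,"spin":0},{"gripper":0,"tx":-0.016,"ty":-0.039,"tz":0,"spin":0},{"gripper":0,"tx":-0.016,"ty":-0.039,"tz":0,"spin":0},{"gripper":0,"tx":-0.016,"ty":-0.039,"tz":0,"spin":0},{"gripper":0,"tx":-0.016,"ty":-0.039,"tz":0,"spin":0},{"gripper":0,"tx":-0.016,"ty":-0.039,"tz":0,"spin":0}]' 30
python3 - <<'E'
from h import *
f=grab_frame("wrist");cv2.imwrite("pics/w1.png",f["pixels"][:,:,::-1])
import pickle;pickle.dump(f,open("w1.pkl","wb"));print(sense()["eef_pos"],f["extrinsics"][:3,3])
E
```

```text
clock: 2.55
eef_pos: [491.0, 131.6, 231.6]
tcp_rot: [3.141, 0.001, -3.023]
contact_force: [-0.2, 0.3, 0.2]
opening: -0.002
[493.73143763 127.20856921 231.69126634] [413.1546841  123.75336223 373.86013456]
```

View pics/w1.png

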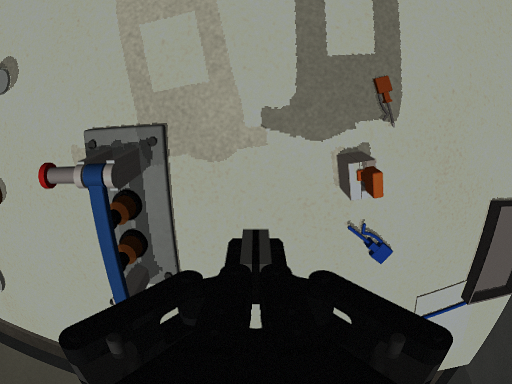

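```bash
cat >> h.py <<'E'
def projf(f,P):
    E=np.linalg.inv(f["extrinsics"]);p=E[:3,:3]@np.asarray(P,float)+E[:3,3]
    h=np.hypot(p[0],p[1]);th=np.arctan2(h,p[2]);K=f["K"]
    return np.array([K[0,2]+K[0,0]*th*p[0]/h,K[1,2]+K[1,1]*th*p[1]/h])
def unprojf(f,uv,z):
    K=f["K"];x=(np.array(uv)-K[:2,2])/K[0,0];th=np.hypot(*x)
    d=f["extrinsics"][:3,:3]@np.array([*(np.sin(th)*x/th),np.cos(th)]);o=f["extrinsics"][:3,3]
    return o+d*(z-o[2])/d[2]
T=lambda v,p:[v[0]+np.cos(v[2])*p[0]-np.sin(v[2])*p[1],v[1]+np.sin(v[2])*p[0]+np.cos(v[2])*p[1],p[2]]
def inv(v,P):
    dx,dy=P[0]-v[0],P[1]-v[1];c,s=np.cos(v[2]),np.sin(v[2]);return np.array([c*dx+s*dy,-s*dx+c*dy])
E
python3 - <<'E'
from h import *
import pickle
f=pickle.load(open("w1.pkl","rb"))
crop(f,30,110,150,100,5,"pics/w1a.png");crop(f,320,60,90,150,4,"pics/w1b.png")
E
```

```text
(no output)
```

View pics/w1a.png

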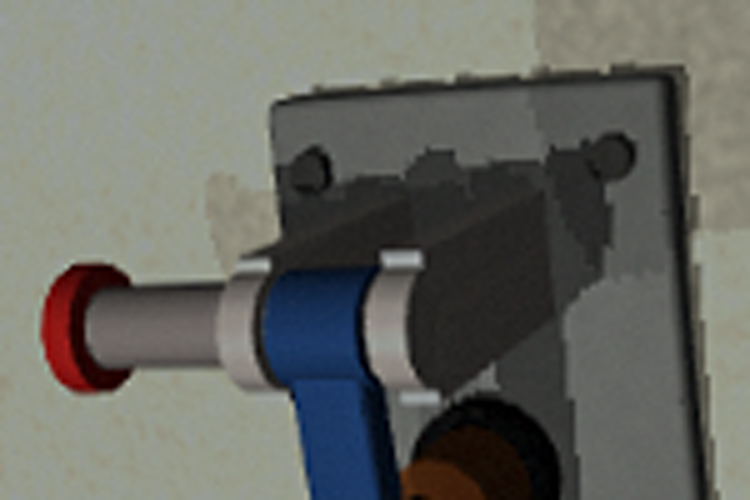

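View pics/w1b.png

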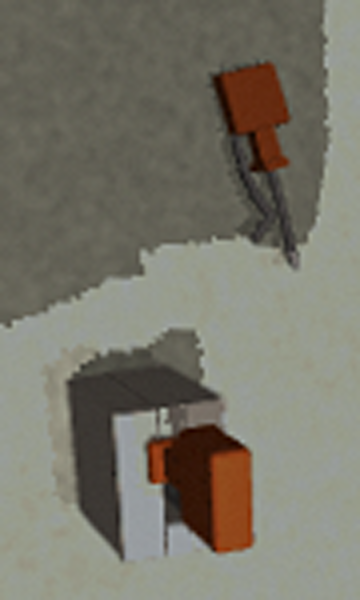

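Run:
```python
from h import *
import pickle
from scipy.optimize import least_squares
f=pickle.load(open("w1.pkl","rb"));s,d=pickle.load(open("f0.pkl","rb"))
w5=lambda q:(np.array(q)+.5)/5-.5+[30,110]
w4=lambda q:(np.array(q)+.5)/4-.5+[320,60]
L=[((-120,-60,14),w5((275,102))),((-120,60,14),w5((672,75))),((-75,-80,85),w5((86,328)))]
r=lambda v:np.concatenate([projf(f,T(v,p))-q for p,q in L])
o=least_squares(r,np.load("cr.npy"),x_scale=[100,100,1]);print(o.x,o.fun.reshape(-1,2).round(1).tolist())
L2=[((-14,-6,100),w4((210,453))),((-14,6,100),w4((250,450))),((14,6,100),w4((253,548))),((14,-6,100),w4((215,552)))]
r2=lambda v:np.concatenate([projf(f,T(v,p))-q for p,q in L2])
o2=least_squares(r2,[485,258,.28],x_scale=[100,100,1]);print(o2.x,o2.fun.reshape(-1,2).round(1).tolist())
v=o.x
print(inv(v,sense()["eef_pos"]),sense()["eef_pos"])
# head rim points unprojected onto pin axis height
for q in [(86,265),(86,328),(86,392)]: print(inv(v,unprojf(f,w5(q),85)))
print(inv(v,unprojf(f,w5((220,284)),85)),inv(v,unprojf(f,w5((150,368)),85)))
```

```text
[ 5.85306983e+02 -3.02968895e+01  1.14918553e-01] [[-0.7, -0.5], [0.7, -0.0], [-0.2, 0.5]]
[4.82775656e+02 2.58058042e+02 2.80490100e-01] [[-0.2, -0.1], [0.4, -1.0], [0.4, 0.2], [-0.5, 1.0]]
[-72.91103839 166.96715384] [493.73143763 127.20856921 231.69126634]
[-91.21670074 -76.03792228]
[-75.62332684 -79.43007411]
[-59.33145544 -83.37885712]
[-85.46732702 -34.6586    ] [-65.44696334 -60.37332816]
```

```bash
python3 -m inch '[{"gripper":0,"tx":0.002,"ty":-0.037,"tz":0,"spin":0},{"gripper":0,"tx":0,"ty":-0.037,"tz":0,"spin":0},{"gripper":0,"tx":0,"ty":-0.037,"tz":0,"spin":0},{"gripper":0,"tx":0,"ty":-0.037,"tz":0,"spin":0},{"gripper":0,"tx":0,"ty":-0.037,"tz":0,"spin":0},{"gripper":0,"tx":0,"ty":-0.037,"tz":0,"spin":0},{"gripper":0,"tx":0,"ty":-0.037,"tz":0,"spin":0},{"gripper":0,"tx":0,"ty":-0.037,"tz":0,"spin":0}]'
python3 -m inch '[{"gripper":0,"tx":0,"ty":0,"tz":0.02,"spin":0},{"gripper":0,"tx":0,"ty":0,"tz":0.03,"spin":0},{"gripper":0,"tx":0,"ty":0,"tz":0.03,"spin":0},{"gripper":0,"tx":0,"ty":0,"tz":0.03,"spin":0},{"gripper":0,"tx":0,"ty":0,"tz":0.03,"spin":0},{"gripper":0,"tx":0,"ty":0,"tz":0.015,"spin":0},{"gripper":0,"tx":0,"ty":0,"tz":0,"spin":0},{"gripper":0,"tx":0,"ty":0,"tz":0,"spin":0}]'
python3 - <<'E'
from h import *
f=grab_frame("wrist");cv2.imwrite("pics/w2.png",f["pixels"][:,:,::-1])
import pickle;pickle.dump(f,open("w2.pkl","wb"));print(inv([585.4,-30.4,.116],sense()["eef_pos"]),sense()["contact_force"])
E
```

```text
clock: 3.4
eef_pos: [523.3, -162.5, 231.4]
tcp_rot: [-3.141, 0.0, -3.023]
contact_force: [0.7, 0.9, -0.7]
opening: 0.002
clock: 4.2
eef_pos: [523.5, -161.0, 76.6]
tcp_rot: [-3.142, -0.0, -3.023]
contact_force: [0.2, -0.5, 0.3]
opening: -0.001
[ -76.14038508 -122.80493826] [-0.38555628 -0.36154631 -0.63078868]
```

View pics/w2.png

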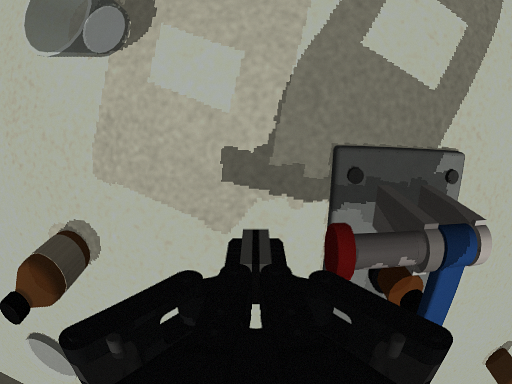

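```bash
python3 -m inch '[{"gripper":0,"tx":0,"ty":0.008,"tz":0,"spin":0},{"gripper":0,"tx":0,"ty":0.008,"tz":0,"spin":0},{"gripper":0,"tx":0,"ty":0.003,"tz":0,"spin":0},{"gripper":0,"tx":0,"ty":0.003,"tz":0,"spin":0},{"gripper":0,"tx":0,"ty":0.003,"tz":0,"spin":0},{"gripper":0,"tx":0,"ty":0.003,"tz":0,"spin":0},{"gripper":0,"tx":0,"ty":0.003,"tz":0,"spin":0},{"gripper":0,"tx":0,"ty":0.003,"tz":0,"spin":0}]'
python3 - <<'E'
from h import *
print(inv([585.4,-30.4,.116],sense()["eef_pos"]),sense()["contact_force"])
E
```

```text
clock: 5.05
eef_pos: [519.5, -127.8, 76.5]
tcp_rot: [-3.14, 0.0, -3.023]
contact_force: [-1.1, -4.8, 1.6]
opening: -0.004
[-76.72617919 -89.16016693] [-1.05197126 -4.79337761  1.61890324]
```

```bash
python3 -m inch '[{"gripper":0,"tx":0,"ty":0.003,"tz":0,"spin":0},{"gripper":0,"tx":0,"ty":0.003,"tz":0,"spin":0},{"gripper":0,"tx":0,"ty":0.003,"tz":0,"spin":0},{"gripper":0,"tx":0,"ty":0.003,"tz":0,"spin":0},{"gripper":0,"tx":0,"ty":0.003,"tz":0,"spin":0},{"gripper":0,"tx":0,"ty":0.003,"tz":0,"spin":0},{"gripper":0,"tx":0,"ty":0.003,"tz":0,"spin":0},{"gripper":0,"tx":0,"ty":0.003,"tz":0,"spin":0}]'
python3 - <<'E'
from h import *
print(inv([585.4,-30.4,.116],sense()["eef_pos"]),sense()["contact_force"])
f=grab_frame("wrist");crop(f,220,130,280,170,2.8,"pics/w3.png")
E
```

```text
clock: 5.85
eef_pos: [516.6, -104.0, 76.5]
tcp_rot: [-3.14, 0.0, -3.023]
contact_force: [-0.7, -5.0, 0.9]
opening: -0.004
[-76.82988882 -65.13142061] [-0.74952914 -5.00743973  0.86816702]
```

View pics/w3.png

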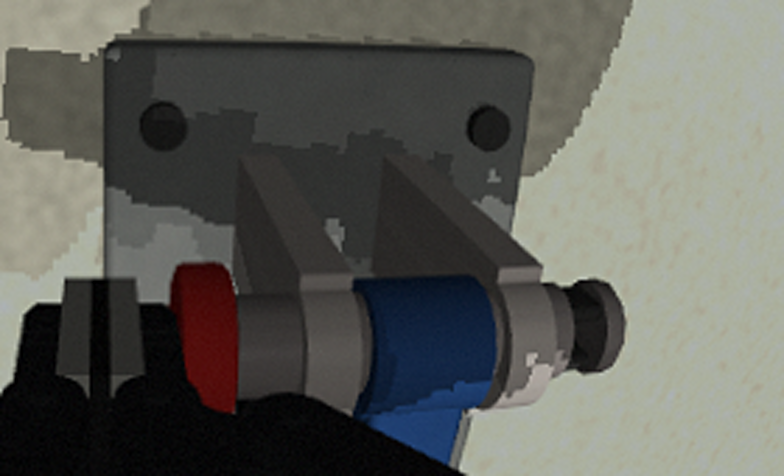

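```bash
python3 -m inch '[{"gripper":0,"tx":0,"ty":0.002,"tz":0,"spin":0},{"gripper":0,"tx":0,"ty":0.002,"tz":0,"spin":0},{"gripper":0,"tx":0,"ty":0.002,"tz":0,"spin":0},{"gripper":0,"tx":0,"ty":0.002,"tz":0,"spin":0},{"gripper":0,"tx":0,"ty":0.001,"tz":0,"spin":0},{"gripper":0,"tx":0,"ty":0.001,"tz":0,"spin":0},{"gripper":0,"tx":0,"ty":0.001,"tz":0,"spin":0},{"gripper":0,"tx":0,"ty":0.001,"tz":0,"spin":0}]'
python3 - <<'E'
from h import *
print(inv([585.4,-30.4,.116],sense()["eef_pos"]),sense()["contact_force"])
f=grab_frame("wrist");crop(f,220,130,280,170,2.8,"pics/w4.png")
E
```

```text
clock: 6.7
eef_pos: [515.2, -92.0, 76.4]
tcp_rot: [-3.141, 0.0, -3.023]
contact_force: [-0.8, -5.4, 2.5]
opening: 0.0
[-76.8838075  -53.03027242] [-0.82211096 -5.44538216  2.54227347]
```

View pics/w4.png

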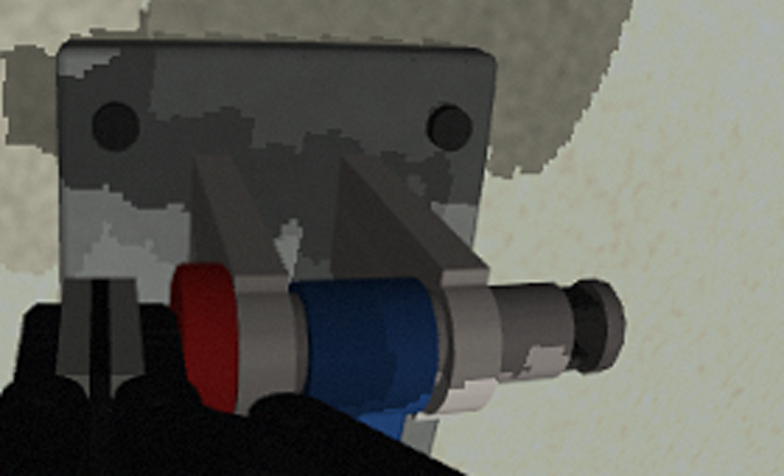

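```bash
python3 -m inch '[{"gripper":0,"tx":0,"ty":0.0005,"tz":0,"spin":0},{"gripper":0,"tx":0,"ty":0.0005,"tz":0,"spin":0},{"gripper":0,"tx":0,"ty":0.0005,"tz":0,"spin":0},{"gripper":0,"tx":0,"ty":0.0005,"tz":0,"spin":0},{"gripper":0,"tx":0,"ty":0,"tz":0,"spin":0},{"gripper":0,"tx":0,"ty":0,"tz":0,"spin":0},{"gripper":0,"tx":0,"ty":0,"tz":0,"spin":0},{"gripper":0,"tx":0,"ty":0,"tz":0,"spin":0}]'
python3 - <<'E'
from h import *
print(inv([585.4,-30.4,.116],sense()["eef_pos"]),sense()["contact_force"])
E
```

```text
clock: 7.55
eef_pos: [515.2, -91.6, 76.5]
tcp_rot: [-3.139, 0.001, -3.022]
contact_force: [-1.1, -16.1, 1.8]
opening: 0.003
[-76.82545395 -52.65924724] [ -1.10093707 -16.07593119   1.75235851]
```

```bash
python3 -m inch '[{"gripper":0,"tx":0,"ty":-0.01,"tz":0,"spin":0},{"gripper":0,"tx":0,"ty":-0.02,"tz":0,"spin":0},{"gripper":0,"tx":0,"ty":0,"tz":-0.01,"spin":0},{"gripper":0,"tx":0,"ty":0,"tz":-0.02,"spin":0},{"gripper":0,"tx":0,"ty":0,"tz":-0.02,"spin":0},{"gripper":0,"tx":0,"ty":0.01,"tz":-0.02,"spin":0},{"gripper":0,"tx":-0.01,"ty":0.02,"tz":0,"spin":0},{"gripper":0,"tx":-0.015,"ty":0.025,"tz":0,"spin":0}]'
python3 -m inch '[{"gripper":0,"tx":-0.02,"ty":0.03,"tz":0,"spin":0},{"gripper":0,"tx":-0.02,"ty":0.03,"tz":0,"spin":0},{"gripper":0,"tx":-0.015,"ty":0.02,"tz":0,"spin":0},{"gripper":0,"tx":0,"ty":0,"tz":0,"spin":0},{"gripper":0,"tx":0,"ty":0,"tz":0,"spin":0},{"gripper":0,"tx":0,"ty":0,"tz":0,"spin":0},{"gripper":0,"tx":0,"ty":0,"tz":0,"spin":0},{"gripper":0,"tx":0,"ty":0,"tz":0,"spin":0}]'
python3 - <<'E'
from h import *
print(inv([585.4,-30.4,.116],sense()["eef_pos"]),sense()["contact_force"])
f=grab_frame("wrist");cv2.imwrite("pics/w5.png",f["pixels"][:,:,::-1])
import pickle;pickle.dump(f,open("w5.pkl","wb"))
p=[projf(f,T([585.4,-30.4,.116],(-75,y,85))) for y in (38,52,66)];print(p)
c=p[1].astype(int);crop(f,c[0]-60,c[1]-40,110,80,7,"pics/w5a.png");print(c-[60,40])
E
```

```text
clock: 8.35
eef_pos: [536.7, -61.1, 147.6]
tcp_rot: [3.141, 0.001, -3.025]
contact_force: [0.6, -0.5, -0.3]
opening: -0.001
clock: 9.15
eef_pos: [581.5, 23.5, 146.4]
tcp_rot: [3.142, -0.0, -3.024]
contact_force: [0.1, 0.6, -0.2]
opening: 0.002
[ 2.36019555 53.99398972] [ 0.14743478  0.58904419 -0.23010314]
[array([229.7594785 ,  96.96412446]), array([250.4453819 ,  96.77715298]), array([271.17832725,  96.8775096 ])]
[190  56]
```

View pics/w5a.png

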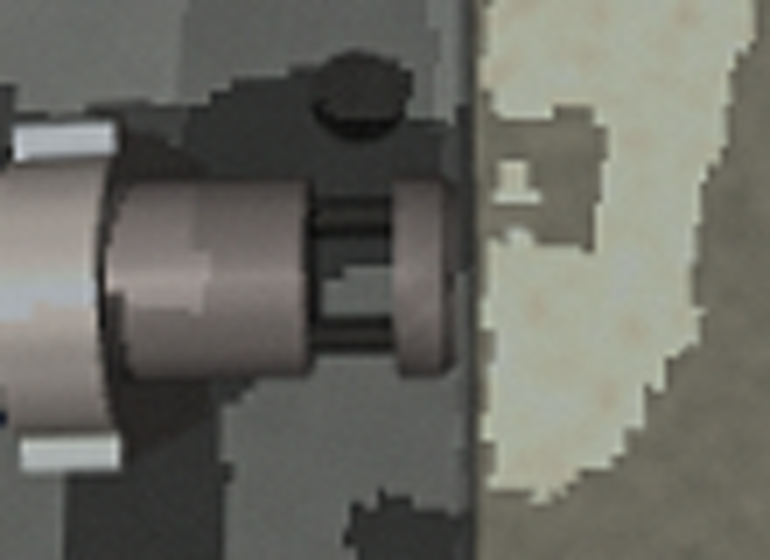

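View pics/w5.png

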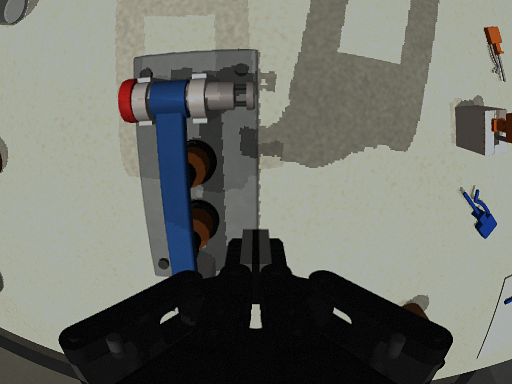

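Run:
```python
from h import *
import pickle
f=pickle.load(open("w5.pkl","rb"));v=[585.4,-30.4,.116]
print(inv(v,f["extrinsics"][:3,3]))
q=lambda u:(np.array(u)+.5)/7-.5+[190,56]
for n,u,z in [("waistL",(312,278),95),("waistR",(392,278),95),("hole",(352,277),90),("hole",(352,277),85),("end",(450,278),90),("pintop",(220,180),87),("pinbot",(220,378),87),("holetop",(352,237),88),("holebot",(352,317),88),("lugface top",(103,160),95),("lug",(118,450),95),("head",(0,0),85)]:
    P=unprojf(f,q(u),z);print(n,inv(v,P).round(1),P.round(1))
crop(f,110,65,60,80,7,"pics/w5b.png")
```

```text
[-75.77756951  55.36254185]
waistL [-76.1  41.7] [505.    2.2  95. ]
waistR [-76.  49.] [504.2   9.5  95. ]
hole [-76.2  45.1] [504.5   5.6  90. ]
hole [-76.2  44.9] [504.6   5.3  85. ]
end [-76.   54.3] [503.6  14.8  90. ]
pintop [-85.8  32.4] [496.4  -8.2  87. ]
pinbot [-66.5  32.2] [515.6  -6.2  87. ]
holetop [-80.  45.] [500.7   5.1  88. ]
holebot [-72.3  45. ] [508.4   5.9  88. ]
lugface top [-87.7  22.4] [495.7 -18.3  95. ]
lug [-60.3  23.3] [522.8 -14.2  95. ]
head [-104.8   10.6] [480.1 -32.   85. ]
```

View pics/w5b.png

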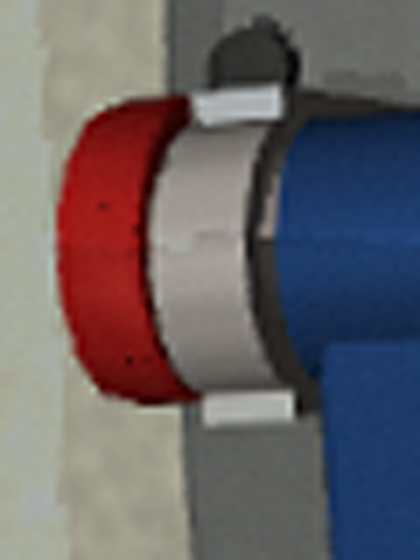

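```bash
python3 -m inch '[{"gripper":0.045,"tx":0,"ty":0,"tz":0,"spin":-4.7},{"gripper":0.045,"tx":0,"ty":0,"tz":0,"spin":-4.75},{"gripper":0.045,"tx":-0.008,"ty":0.04,"tz":0,"spin":0},{"gripper":0.045,"tx":-0.008,"ty":0.042,"tz":0,"spin":0},{"gripper":0.045,"tx":-0.008,"ty":0.042,"tz":0,"spin":0},{"gripper":0.045,"tx":-0.008,"ty":0.042,"tz":0,"spin":0},{"gripper":0.045,"tx":-0.008,"ty":0.042,"tz":0,"spin":0},{"gripper":0.045,"tx":-0.0095,"ty":0.042,"tz":0,"spin":0}]'
python3 -m inch '[{"gripper":0.045,"tx":0,"ty":0,"tz":0,"spin":0},{"gripper":0.045,"tx":0,"ty":0,"tz":0,"spin":0},{"gripper":0.045,"tx":0,"ty":0,"tz":0,"spin":0},{"gripper":0.045,"tx":0,"ty":0,"tz":0,"spin":0},{"gripper":0.045,"tx":0,"ty":0,"tz":0,"spin":0},{"gripper":0.045,"tx":0,"ty":0,"tz":0,"spin":0},{"gripper":0.045,"tx":0,"ty":0,"tz":0,"spin":0},{"gripper":0.045,"tx":0,"ty":0,"tz":0,"spin":0}]'
python3 - <<'E'
from h import *
print(sense()["eef_pos"],sense()["tcp_rot"])
f=grab_frame("wrist");cv2.imwrite("pics/w6.png",f["pixels"][:,:,::-1])
import pickle;pickle.dump(f,open("w6.pkl","wb"))
c=projf(f,[483.8,258.2,100]).astype(int);crop(f,c[0]-50,c[1]-40,100,80,7,"pics/w6a.png");print(c-[50,40])
E
```

```text
clock: 10.0
eef_pos: [559.1, 279.3, 146.4]
tcp_rot: [-3.142, -0.0, -2.859]
contact_force: [0.8, -0.7, -0.7]
opening: 0.526
clock: 10.8
eef_pos: [559.6, 277.8, 146.3]
tcp_rot: [-3.142, 0.0, -2.859]
contact_force: [-0.7, 0.1, 0.1]
opening: 0.524
[559.57713727 277.84615619 146.32500612] [-3.14158359e+00  7.54452661e-05 -2.85872439e+00]
[206  55]
```

View pics/w6a.png

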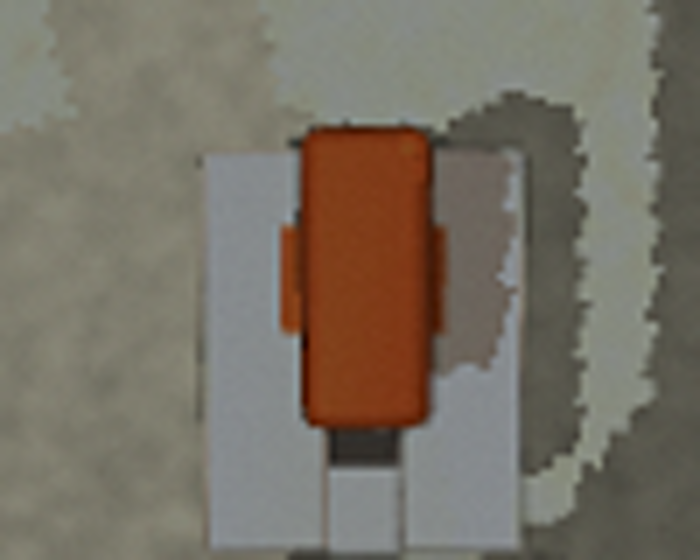

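View pics/w6.png

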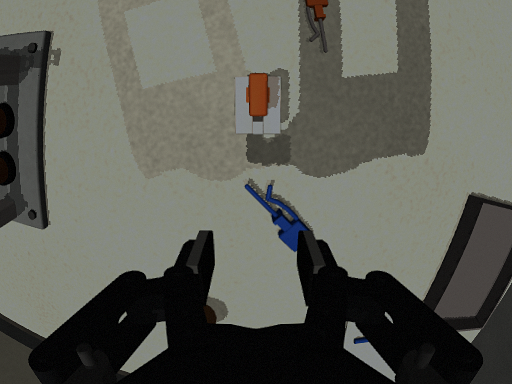

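Run:
```python
from h import *
import pickle
f=pickle.load(open("w6.pkl","rb"))
q=lambda u:(np.array(u)+.5)/7-.5+[206,55]
P=unprojf(f,q((366,277)),100);F=unprojf(f,q((364,278)),58);print(P,F)
for a in [(303,128),(430,128),(430,427),(303,427)]: print(unprojf(f,q(a),100).round(1))
yaw=.283;t=sense()["eef_pos"];d=(P-t)[:2]
print("tx,ty",d@[-np.cos(yaw),-np.sin(yaw)],d@[-np.sin(yaw),np.cos(yaw)])
```

```text
[482.99812286 258.77345509 100.        ] [482.87266337 258.85522825  58.        ]
[471.6 249.6 100. ]
[468.4 260.4 100. ]
[494.4 268.1 100. ]
[497.6 257.1 100. ]
tx,ty 78.84315436785127 2.9581126803533784
```

```bash
python3 -m inch '[{"gripper":0.045,"tx":0.02,"ty":0.003,"tz":0,"spin":0},{"gripper":0.045,"tx":0.03,"ty":0,"tz":0,"spin":0},{"gripper":0.045,"tx":0.0288,"ty":0,"tz":0,"spin":0},{"gripper":0.045,"tx":0,"ty":0,"tz":0,"spin":0},{"gripper":0.045,"tx":0,"ty":0,"tz":0.02,"spin":0},{"gripper":0.045,"tx":0,"ty":0,"tz":0.01,"spin":0},{"gripper":0.045,"tx":0,"ty":0,"tz":0,"spin":0},{"gripper":0.045,"tx":0,"ty":0,"tz":0,"spin":0}]'
python3 - <<'E'
from h import *
print(sense()["eef_pos"],sense()["tcp_rot"])
f=grab_frame("wrist");crop(f,156,120,200,150,4,"pics/w7.png")
E
```

```text
clock: 11.65
eef_pos: [483.3, 259.0, 116.2]
tcp_rot: [-3.141, -0.001, -2.858]
contact_force: [0.7, -0.1, 0.8]
opening: 0.527
[483.26123477 258.98781368 116.20947434] [-3.14145943e+00 -5.17205007e-04 -2.85842855e+00]
```

View pics/w7.png

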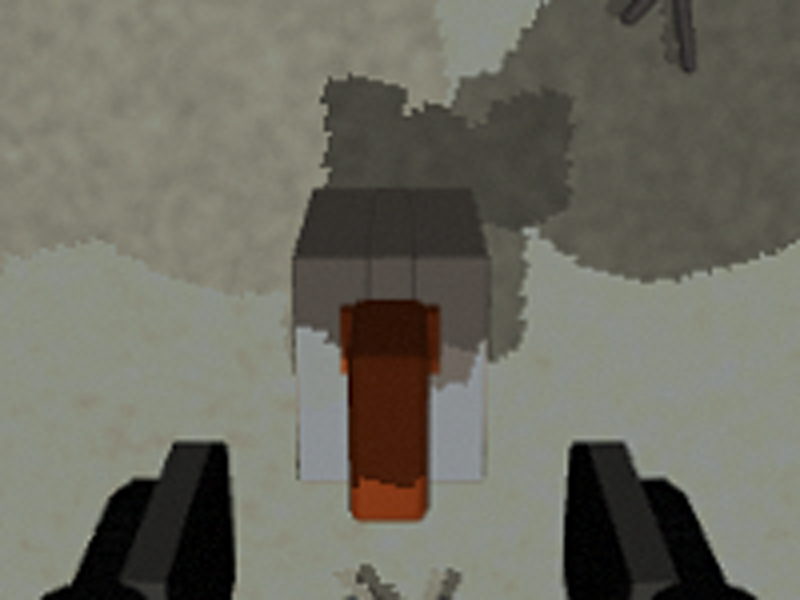

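```bash
python3 -m inch '[{"gripper":0.045,"tx":0,"ty":-0.0005,"tz":0.01,"spin":0},{"gripper":0.045,"tx":0,"ty":0,"tz":0.012,"spin":0},{"gripper":0.045,"tx":0,"ty":0,"tz":0.012,"spin":0},{"gripper":0.045,"tx":0,"ty":0,"tz":0.011,"spin":0},{"gripper":0.045,"tx":0,"ty":0,"tz":0,"spin":0},{"gripper":0.045,"tx":0,"ty":0,"tz":0,"spin":0},{"gripper":0.02,"tx":0,"ty":0,"tz":0,"spin":0},{"gripper":0.02,"tx":0,"ty":0,"tz":0,"spin":0}]' 60
python3 - <<'E'
from h import *
print(sense()["eef_pos"],sense()["contact_force"],sense()["opening"])
f=grab_frame("wrist");crop(f,156,120,200,150,4,"pics/w8.png")
E
```

```text
clock: 12.5
eef_pos: [483.5, 258.6, 71.8]
tcp_rot: [3.141, 0.001, -2.858]
contact_force: [-0.2, -0.3, -0.1]
opening: 0.237
[483.46998866 258.62469783  71.76292728] [-0.19916839 -0.34776395 -0.0574685 ] 0.23744414154970284
```

View pics/w8.png

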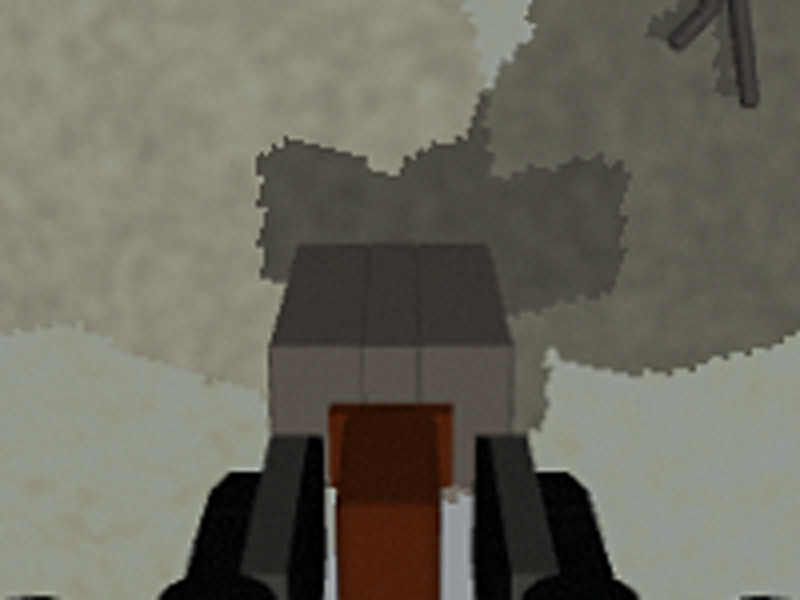

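```bash
python3 -m inch '[{"gripper":0.02,"tx":0,"ty":-0.001,"tz":0,"spin":0},{"gripper":0.015,"tx":0,"ty":0,"tz":0,"spin":0},{"gripper":0.005,"tx":0,"ty":0,"tz":0,"spin":0},{"gripper":0.005,"tx":0,"ty":0,"tz":0,"spin":0},{"gripper":0.005,"tx":0,"ty":0,"tz":0,"spin":0},{"gripper":0.005,"tx":0,"ty":0,"tz":0,"spin":0},{"gripper":0.005,"tx":0,"ty":0,"tz":0,"spin":0},{"gripper":0.005,"tx":0,"ty":0,"tz":0,"spin":0}]' 60
python3 - <<'E'
from h import *
print(sense()["eef_pos"],sense()["contact_force"],sense()["opening"])
E
```

```text
clock: 13.35
eef_pos: [483.6, 257.5, 71.6]
tcp_rot: [-3.142, 0.0, -2.858]
contact_force: [-1.5, -0.5, 6.3]
opening: 0.127
[483.56169854 257.50277965  71.59034048] [-1.53242836 -0.54256942  6.25313293] 0.1266013002758346
```

```bash
python3 -m inch '[{"gripper":0.005,"tx":0,"ty":0,"tz":-0.005,"spin":0},{"gripper":0.005,"tx":0,"ty":0,"tz":-0.015,"spin":0},{"gripper":0.005,"tx":0,"ty":0,"tz":-0.02,"spin":0},{"gripper":0.005,"tx":0,"ty":0,"tz":-0.02,"spin":0},{"gripper":0.005,"tx":0,"ty":0,"tz":-0.02,"spin":0},{"gripper":0.005,"tx":0,"ty":0,"tz":-0.02,"spin":0},{"gripper":0.005,"tx":0,"ty":0,"tz":-0.02,"spin":0},{"gripper":0.005,"tx":0,"ty":0,"tz":0,"spin":0}]' 60
python3 - <<'E'
from h import *
print(sense()["eef_pos"],sense()["contact_force"],sense()["opening"])
f=grab_frame("wrist");cv2.imwrite("pics/w9.png",f["pixels"][:,:,::-1]);
E
```

```text
clock: 14.15
eef_pos: [484.8, 258.3, 193.8]
tcp_rot: [3.141, 0.004, -2.858]
contact_force: [-0.1, 0.6, -0.8]
opening: 0.135
[484.75041878 258.25991099 193.83310239] [-0.13499753  0.63070118 -0.82332777] 0.13517977134780435
```

View pics/w9.png

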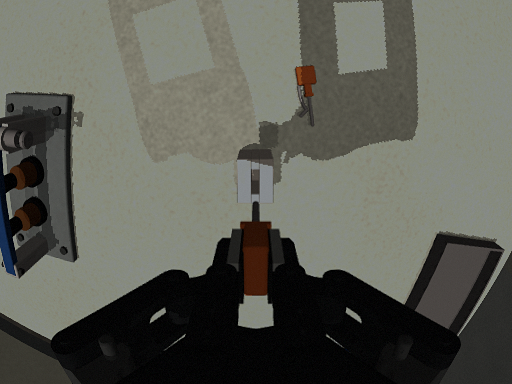

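Run:
```python
from h import *
f=grab_frame("wrist")
import pickle;pickle.dump(f,open("w9.pkl","wb"))
crop(f,206,180,100,80,7,"pics/w9a.png")
s=sense();t=s["eef_pos"];yaw=s["tcp_rot"][2]
def tool(x,y,z): return t+np.array([np.cos(yaw)*x+np.sin(yaw)*y,np.sin(yaw)*x-np.cos(yaw)*y,-z])
for p in [(0,0,63.6),(0,0,61),(14,6,17.6-12.4-17.6),(0,6,-3.6),(14,6,0),(14,-6,0),(6,9,14),(6,-9,14)]:
    print(p,((projf(f,tool(*p))-[206,180]+.5)*7-.5).round())
```

```text
(0, 0, 63.6) [333. 153.]
(0, 0, 61) [332. 162.]
(14, 6, -12.4) [410. 347.]
(0, 6, -3.6) [405. 462.]
(14, 6, 0) [406. 276.]
(14, -6, 0) [246. 275.]
(6, 9, 14) [437. 295.]
(6, -9, 14) [220. 295.]
```

View pics/w9a.png

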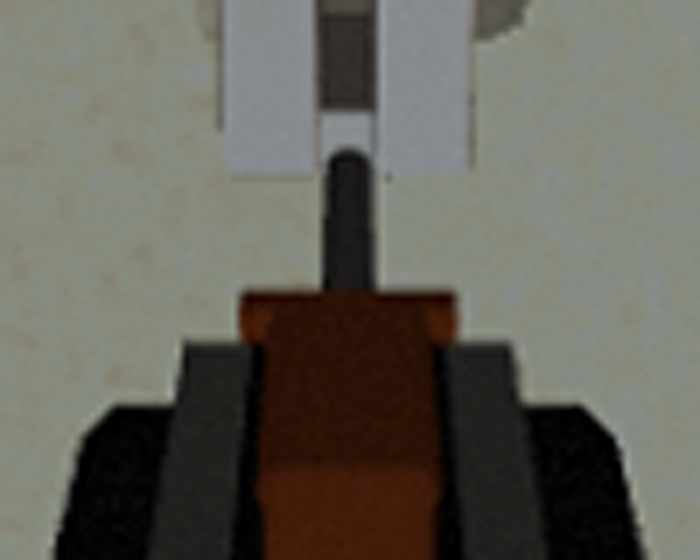

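```bash
python3 -m inch '[{"gripper":0.005,"tx":0,"ty":0,"tz":0,"spin":4.8},{"gripper":0.005,"tx":0,"ty":0,"tz":0,"spin":4.8},{"gripper":0.005,"tx":0.001,"ty":-0.025,"tz":0,"spin":0},{"gripper":0.005,"tx":0.002,"ty":-0.04,"tz":0,"spin":0},{"gripper":0.005,"tx":0.002,"ty":-0.04,"tz":0,"spin":0},{"gripper":0.005,"tx":0.002,"ty":-0.04,"tz":0,"spin":0},{"gripper":0.005,"tx":0.002,"ty":-0.04,"tz":0,"spin":0},{"gripper":0.005,"tx":0,"ty":-0.03,"tz":0,"spin":0}]' 60
python3 -m inch '[{"gripper":0.005,"tx":0.0005,"ty":-0.025,"tz":0,"spin":0},{"gripper":0.005,"tx":0,"ty":-0.015,"tz":0,"spin":0},{"gripper":0.005,"tx":0,"ty":0,"tz":0.01,"spin":0},{"gripper":0.005,"tx":0,"ty":0,"tz":0.01,"spin":0},{"gripper":0.005,"tx":0,"ty":0,"tz":0,"spin":0},{"gripper":0.005,"tx":0,"ty":0,"tz":0,"spin":0},{"gripper":0.005,"tx":0,"ty":0,"tz":0,"spin":0},{"gripper":0.005,"tx":0,"ty":0,"tz":0,"spin":0}]' 60
cat > look.py <<'E'
from h import *
import sys
s=sense();print(s["eef_pos"].round(2),s["tcp_rot"].round(4),s["contact_force"].round(1),s["opening"])
f=grab_frame("wrist");crop(f,196,150,110,90,6,"pics/%s_w.png"%sys.argv[1])
a=grab_frame("scene");b=grab_frame("side")
if len(sys.argv)>2:
    c=proj(a,[505,5,100]).astype(int);A=cv2.resize(a["pixels"][c[1]-30:c[1]+20,c[0]-25:c[0]+25,::-1],None,fx=8,fy=8,interpolation=2)
    c=proj(b,[505,5,100]).astype(int);B=cv2.resize(b["pixels"][c[1]-30:c[1]+20,c[0]-25:c[0]+25,::-1],None,fx=8,fy=8,interpolation=2)
    cv2.imwrite("pics/%s_e.png"%sys.argv[1],np.hstack([A,B]))
E
python3 look.py l1 1
```

```text
clock: 15.05
eef_pos: [498.1, 40.8, 189.8]
tcp_rot: [-3.141, -0.003, -3.026]
contact_force: [-0.1, -0.2, -0.9]
opening: 0.129
clock: 15.85
eef_pos: [503.6, 3.6, 171.6]
tcp_rot: [-3.142, 0.001, -3.025]
contact_force: [-0.0, -0.4, -0.5]
opening: 0.129
[503.61   3.59 171.56] [-3.1416e+00  5.0000e-04 -3.0251e+00] [-0.  -0.4 -0.5] 0.12890535221117116
```

View pics/l1_w.png

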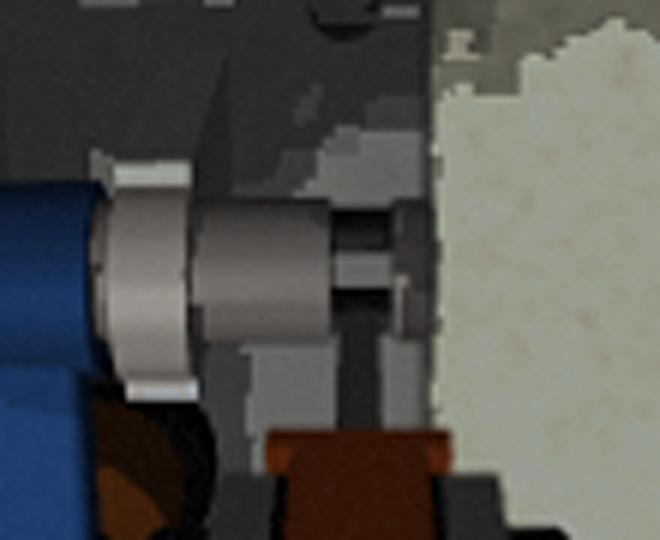

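View pics/l1_e.png

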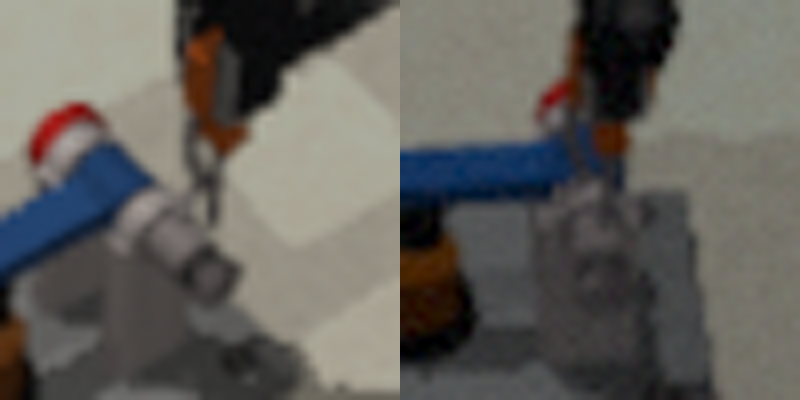

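Run:
```python
from h import *
f=grab_frame("wrist")
q=lambda u:(np.array(u)+.5)/6-.5+[196,150]
t=sense()["eef_pos"];v=[0,0,.1165]
for z,r in [(85,271),(88,271),(90,271)]:
    P=unprojf(f,q((361,r)),z);d=P-t;print(z,P.round(1),"tx,ty",-inv(v,d)[0],inv(v,d)[1])
for r in (200,340): # pin edges at z 87 on thick part
    d=unprojf(f,q((300,r)),86)-t;print(-inv(v,d)[0])
P=unprojf(f,q((361,300)),t[2]-61);print(-inv(v,P-t)[0],inv(v,P-t)[1])
```

```text
85 [504.5   5.1  85. ] tx,ty -1.2253784616253227 1.7683301326819811
88 [503.5   5.   88. ] tx,ty -0.1843272251026622 1.7656661815629757
90 [502.8   4.9  90. ] tx,ty 0.509706932579074 1.7638902141503
9.154385531222173
-10.895515702805822
3.910024887271479 1.7453318945183467
```

```bash
python3 -m inch '[{"gripper":0.005,"tx":-0.001,"ty":0,"tz":0,"spin":0},{"gripper":0.005,"tx":0,"ty":0,"tz":0.004,"spin":0},{"gripper":0.005,"tx":0,"ty":0,"tz":0.003,"spin":0},{"gripper":0.005,"tx":0,"ty":0,"tz":0.003,"spin":0},{"gripper":0.005,"tx":0,"ty":0,"tz":0.002,"spin":0},{"gripper":0.005,"tx":0,"ty":0,"tz":0.002,"spin":0},{"gripper":0.005,"tx":0,"ty":0,"tz":0,"spin":0},{"gripper":0.005,"tx":0,"ty":0,"tz":0,"spin":0}]' 60
python3 look.py l2
```

```text
clock: 16.85
eef_pos: [504.4, 3.2, 157.3]
tcp_rot: [-3.142, -0.0, -3.026]
contact_force: [-0.2, -0.8, -0.5]
opening: 0.132
[504.39   3.2  157.26] [-3.1416e+00 -1.0000e-04 -3.0258e+00] [-0.2 -0.8 -0.5] 0.13175626900792323
```

View pics/l2_w.png

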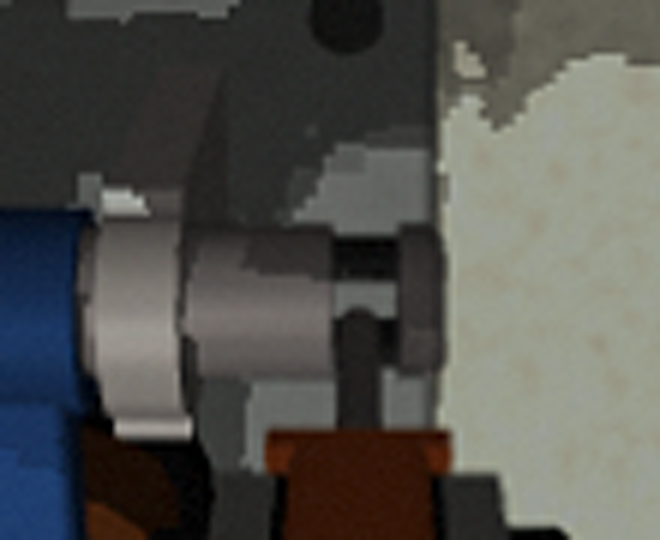

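```bash
python3 -m inch '[{"gripper":0.005,"tx":0,"ty":0.0006,"tz":0,"spin":0},{"gripper":0.005,"tx":0,"ty":0,"tz":0.002,"spin":0},{"gripper":0.005,"tx":0,"ty":0,"tz":0.002,"spin":0},{"gripper":0.005,"tx":0,"ty":0,"tz":0.002,"spin":0},{"gripper":0.005,"tx":0,"ty":0,"tz":0.001,"spin":0},{"gripper":0.005,"tx":0,"ty":0,"tz":0.001,"spin":0},{"gripper":0.005,"tx":0,"ty":0,"tz":0,"spin":0},{"gripper":0.005,"tx":0,"ty":0,"tz":0,"spin":0}]' 60
python3 look.py l3
```

```text
clock: 17.8
eef_pos: [504.4, 3.8, 149.3]
tcp_rot: [-3.142, 0.0, -3.026]
contact_force: [-0.3, 0.2, -0.9]
opening: 0.128
[504.38   3.79 149.32] [-3.1416e+00  1.0000e-04 -3.0259e+00] [-0.3  0.2 -0.9] 0.12763004016060783
```

View pics/l3_w.png

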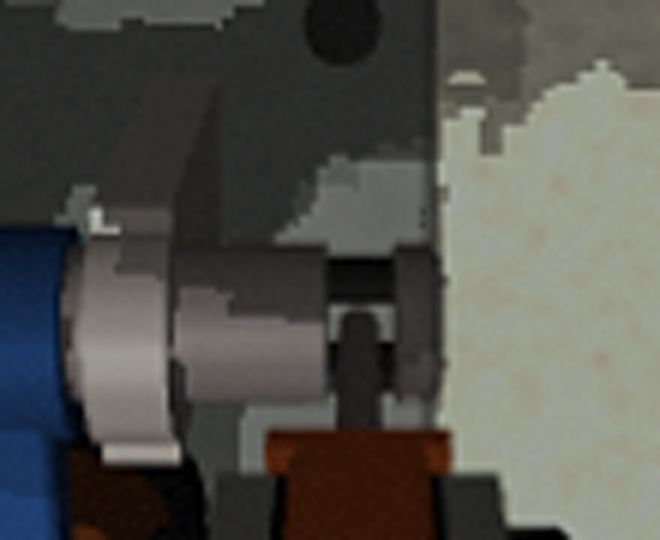

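```bash
python3 -m inch '[{"gripper":0.005,"tx":0,"ty":0,"tz":0.002,"spin":0},{"gripper":0.005,"tx":0,"ty":0,"tz":0.002,"spin":0},{"gripper":0.005,"tx":0,"ty":0,"tz":0.002,"spin":0},{"gripper":0.005,"tx":0,"ty":0,"tz":0.002,"spin":0},{"gripper":0.005,"tx":0,"ty":0,"tz":0.002,"spin":0},{"gripper":0.005,"tx":0,"ty":0,"tz":0.001,"spin":0},{"gripper":0.005,"tx":0,"ty":0,"tz":0.001,"spin":0},{"gripper":0.005,"tx":0,"ty":0,"tz":0,"spin":0}]' 60
python3 look.py l4 1
```

```text
clock: 18.75
eef_pos: [504.3, 3.8, 137.2]
tcp_rot: [3.142, -0.0, -3.026]
contact_force: [-0.1, 0.5, -1.0]
opening: 0.128
[504.28   3.83 137.17] [ 3.1415e+00 -1.0000e-04 -3.0259e+00] [-0.1  0.5 -1. ] 0.12776403683809687
```

View pics/l4_w.png

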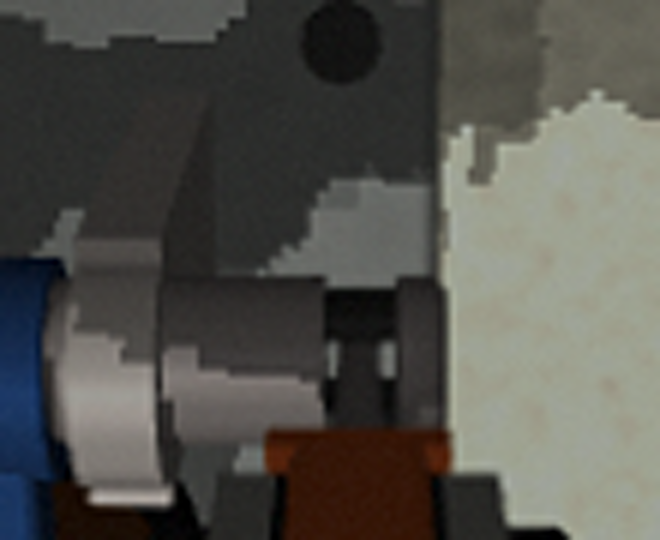

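View pics/l4_e.png

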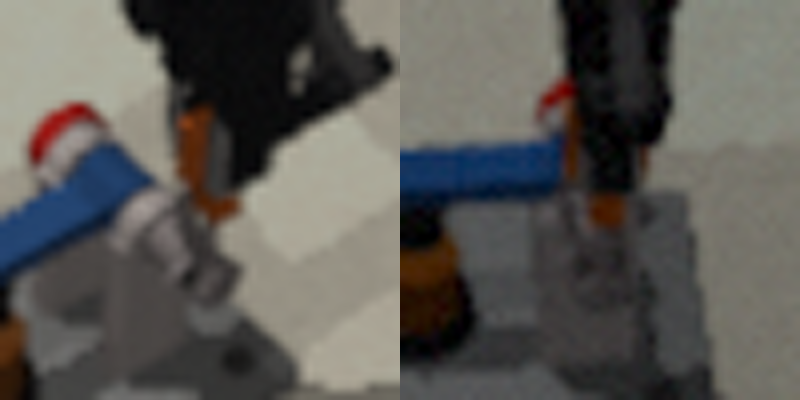

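```bash
python3 -m inch '[{"gripper":0.005,"tx":0,"ty":0,"tz":0.001,"spin":0},{"gripper":0.005,"tx":0,"ty":0,"tz":0.001,"spin":0},{"gripper":0.005,"tx":0,"ty":0,"tz":0.001,"spin":0},{"gripper":0.005,"tx":0,"ty":0,"tz":0.001,"spin":0},{"gripper":0.005,"tx":0,"ty":0,"tz":0.001,"spin":0},{"gripper":0.005,"tx":0,"ty":0,"tz":0.001,"spin":0},{"gripper":0.005,"tx":0,"ty":0,"tz":0,"spin":0},{"gripper":0.005,"tx":0,"ty":0,"tz":0,"spin":0}]' 60
```

```text
clock: 19.7
eef_pos: [504.5, 3.8, 131.4]
tcp_rot: [-3.142, 0.0, -3.026]
contact_force: [1.1, -0.3, 0.7]
opening: 0.126
```

Starting to touch; continue in small steps.

```bash
python3 -m inch '[{"gripper":0.005,"tx":0,"ty":0,"tz":0.001,"spin":0},{"gripper":0.005,"tx":0,"ty":0,"tz":0.001,"spin":0},{"gripper":0.005,"tx":0,"ty":0,"tz":0.001,"spin":0},{"gripper":0.005,"tx":0,"ty":0,"tz":0,"spin":0},{"gripper":0.005,"tx":0,"ty":0,"tz":0,"spin":0},{"gripper":0.005,"tx":0,"ty":0,"tz":0,"spin":0},{"gripper":0.005,"tx":0,"ty":0,"tz":0,"spin":0},{"gripper":0.005,"tx":0,"ty":0,"tz":0,"spin":0}]' 60
```

```text
clock: 20.5
eef_pos: [505.6, 3.8, 128.9]
tcp_rot: [-3.141, 0.003, -3.026]
contact_force: [4.6, -0.1, 4.8]
opening: 0.133
```

```bash
python3 -m inch '[{"gripper":0.005,"tx":0,"ty":0,"tz":0.001,"spin":0},{"gripper":0.005,"tx":0,"ty":0,"tz":0.001,"spin":0},{"gripper":0.005,"tx":0,"ty":0,"tz":0,"spin":0},{"gripper":0.005,"tx":0,"ty":0,"tz":0,"spin":0},{"gripper":0.005,"tx":0,"ty":0,"tz":0,"spin":0},{"gripper":0.005,"tx":0,"ty":0,"tz":0,"spin":0},{"gripper":0.005,"tx":0,"ty":0,"tz":0,"spin":0},{"gripper":0.005,"tx":0,"ty":0,"tz":0,"spin":0}]' 60
python3 look.py l5 1
```

```text
clock: 21.3
eef_pos: [505.3, 3.9, 126.3]
tcp_rot: [-3.142, 0.002, -3.026]
contact_force: [6.8, 0.9, -0.5]
opening: 0.129
[505.28   3.91 126.27] [-3.1415e+00  2.0000e-03 -3.0260e+00] [ 6.8  0.9 -0.5] 0.12923617231547732
```

View pics/l5_e.png

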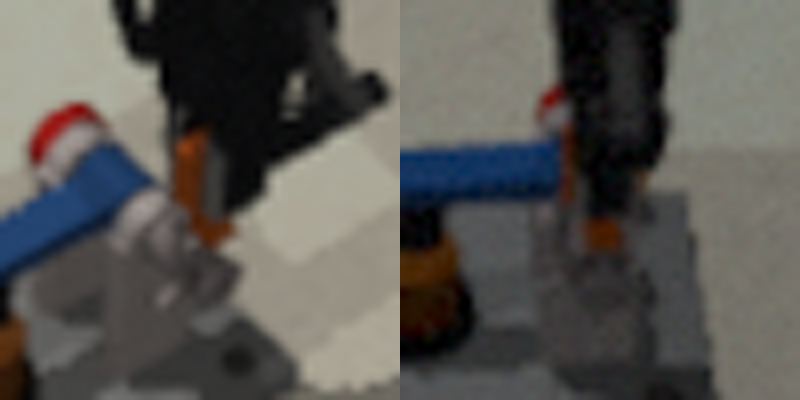

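View pics/l5_w.png

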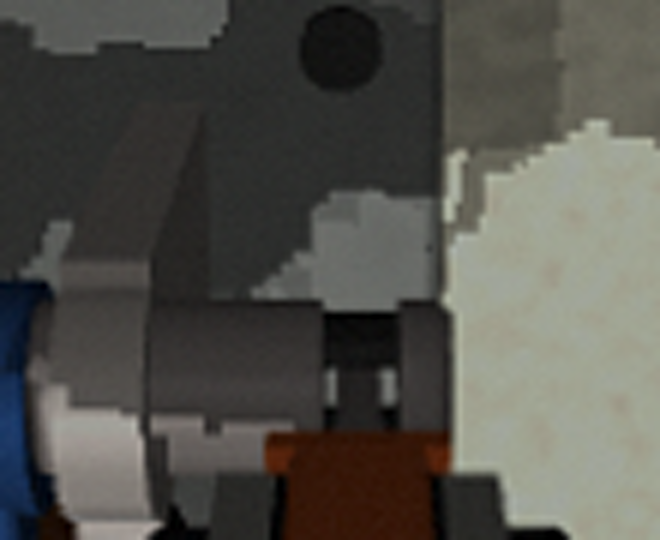

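```bash
python3 -m inch '[{"gripper":0.005,"tx":0,"ty":0,"tz":0.001,"spin":0},{"gripper":0.005,"tx":0,"ty":0,"tz":0.001,"spin":0},{"gripper":0.005,"tx":0,"ty":0,"tz":0.001,"spin":0},{"gripper":0.005,"tx":0,"ty":0,"tz":0.001,"spin":0},{"gripper":0.005,"tx":0,"ty":0,"tz":0,"spin":0},{"gripper":0.005,"tx":0,"ty":0,"tz":0,"spin":0},{"gripper":0.005,"tx":0,"ty":0,"tz":0,"spin":0},{"gripper":0.005,"tx":0,"ty":0,"tz":0,"spin":0}]' 60
```

```text
clock: 22.25
eef_pos: [505.2, 3.9, 122.2]
tcp_rot: [-3.142, 0.002, -3.026]
contact_force: [6.7, 1.4, -2.6]
opening: 0.13
```

```bash
python3 -m inch '[{"gripper":0.005,"tx":-0.0005,"ty":0,"tz":0.001,"spin":0},{"gripper":0.005,"tx":0,"ty":0,"tz":0.001,"spin":0},{"gripper":0.005,"tx":0,"ty":0,"tz":0.001,"spin":0},{"gripper":0.005,"tx":0,"ty":0,"tz":0.001,"spin":0},{"gripper":0.005,"tx":0,"ty":0,"tz":0.001,"spin":0},{"gripper":0.005,"tx":0,"ty":0,"tz":0.001,"spin":0},{"gripper":0.005,"tx":0,"ty":0,"tz":0,"spin":0},{"gripper":0.005,"tx":0,"ty":0,"tz":0,"spin":0}]' 60
```

```text
clock: 23.05
eef_pos: [504.8, 3.9, 115.8]
tcp_rot: [3.142, 0.0, -3.026]
contact_force: [5.7, 0.0, -4.0]
opening: 0.131
```

```bash
python3 -m inch '[{"gripper":0.005,"tx":0,"ty":0,"tz":0.0006,"spin":0},{"gripper":0.005,"tx":0,"ty":0,"tz":0.0006,"spin":0},{"gripper":0.005,"tx":0,"ty":0,"tz":0.0006,"spin":0},{"gripper":0.005,"tx":0,"ty":0,"tz":0.0006,"spin":0},{"gripper":0.005,"tx":0,"ty":0,"tz":0,"spin":0},{"gripper":0.005,"tx":0,"ty":0,"tz":0,"spin":0},{"gripper":0.005,"tx":0,"ty":0,"tz":0,"spin":0},{"gripper":0.005,"tx":0,"ty":0,"tz":0,"spin":0}]' 60
python3 look.py l6 1
```

```text
clock: 23.85
eef_pos: [504.6, 3.9, 113.7]
tcp_rot: [3.142, -0.0, -3.026]
contact_force: [4.5, -0.2, -5.0]
opening: 0.133
[504.62   3.88 113.72] [ 3.1415e+00 -4.0000e-04 -3.0259e+00] [ 4.5 -0.2 -5. ] 0.13293906035761535
```

View pics/l6_w.png

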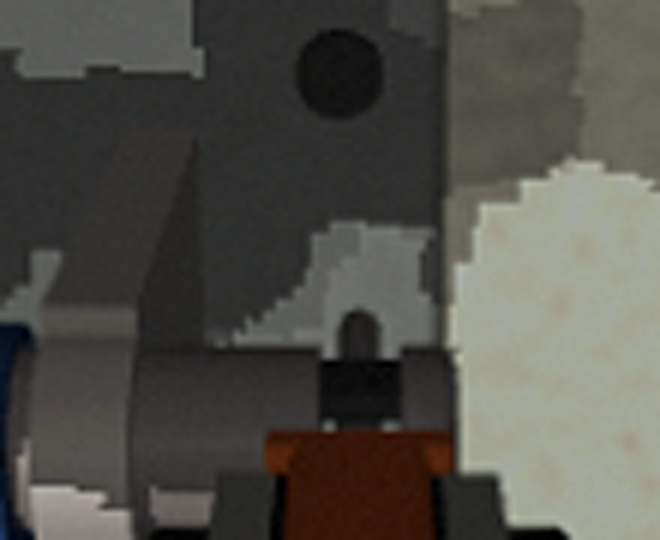

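View pics/l6_e.png

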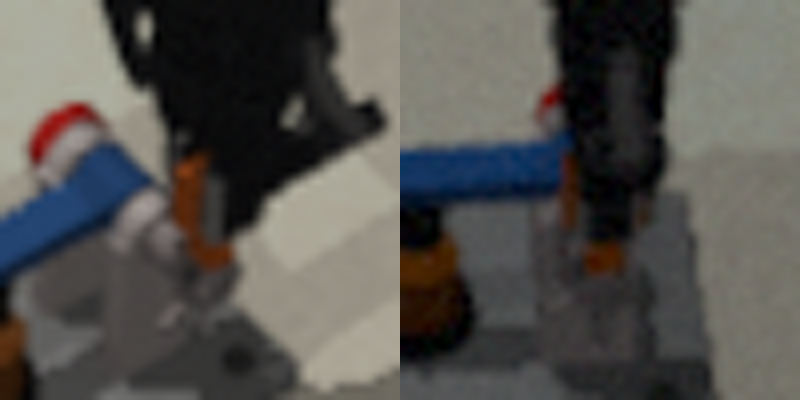

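```bash
python3 -m inch '[{"gripper":0.005,"tx":0,"ty":0,"tz":0.0005,"spin":0},{"gripper":0.005,"tx":0,"ty":0,"tz":0.0005,"spin":0},{"gripper":0.005,"tx":0,"ty":0,"tz":0.0005,"spin":0},{"gripper":0.005,"tx":0,"ty":0,"tz":0,"spin":0},{"gripper":0.005,"tx":0,"ty":0,"tz":0,"spin":0},{"gripper":0.005,"tx":0,"ty":0,"tz":0,"spin":0},{"gripper":0.005,"tx":0,"ty":0,"tz":0,"spin":0},{"gripper":0.005,"tx":0,"ty":0,"tz":0,"spin":0}]' 60
```

```text
clock: 24.8
eef_pos: [504.9, 3.8, 112.5]
tcp_rot: [-3.142, 0.0, -3.026]
contact_force: [3.8, 1.2, 0.6]
opening: 0.128
```

```bash
python3 -m inch '[{"gripper":0.005,"tx":0,"ty":0,"tz":0.0005,"spin":0},{"gripper":0.005,"tx":0,"ty":0,"tz":0,"spin":0},{"gripper":0.005,"tx":0,"ty":0,"tz":0,"spin":0},{"gripper":0.005,"tx":0,"ty":0,"tz":0,"spin":0},{"gripper":0.005,"tx":0,"ty":0,"tz":0,"spin":0},{"gripper":0.005,"tx":0,"ty":0,"tz":0,"spin":0},{"gripper":0.005,"tx":0,"ty":0,"tz":0,"spin":0},{"gripper":0.005,"tx":0,"ty":0,"tz":0,"spin":0}]' 60
```

```text
clock: 25.6
eef_pos: [505.0, 3.9, 112.3]
tcp_rot: [-3.142, 0.0, -3.026]
contact_force: [2.1, 0.4, 5.4]
opening: 0.129
```

```bash
python3 -m inch '[{"gripper":0.02,"tx":0,"ty":0,"tz":0,"spin":0},{"gripper":0.03,"tx":0,"ty":0,"tz":0,"spin":0},{"gripper":0.035,"tx":0,"ty":0,"tz":0,"spin":0},{"gripper":0.035,"tx":0,"ty":0,"tz":0,"spin":0},{"gripper":0.035,"tx":0,"ty":0,"tz":0,"spin":0},{"gripper":0.035,"tx":0,"ty":0,"tz":-0.005,"spin":0},{"gripper":0.035,"tx":0,"ty":0,"tz":-0.01,"spin":0},{"gripper":0.035,"tx":0,"ty":0,"tz":-0.01,"spin":0}]' 60
python3 -m inch '[{"gripper":0.035,"tx":0,"ty":0,"tz":-0.02,"spin":0},{"gripper":0.035,"tx":0,"ty":0,"tz":-0.03,"spin":0},{"gripper":0.035,"tx":0,"ty":0,"tz":-0.03,"spin":0},{"gripper":0.035,"tx":-0.02,"ty":0,"tz":0,"spin":0},{"gripper":0.035,"tx":-0.03,"ty":0,"tz":0,"spin":0},{"gripper":0.035,"tx":-0.03,"ty":0,"tz":0,"spin":0},{"gripper":0.035,"tx":0,"ty":0,"tz":0,"spin":0},{"gripper":0.035,"tx":0,"ty":0,"tz":0,"spin":0}]'
python3 look.py l7 1
python3 - <<'E'
from h import *
f=grab_frame("wrist");c=projf(f,[504,4,120]).astype(int);print(c);r0=max(0,c[1]-50);crop(f,c[0]-60,r0,120,100,6,"pics/l8.png")
import pickle;pickle.dump((f,c[0]-60,r0),open("w8.pkl","wb"))
E
```

```text
clock: 26.4
eef_pos: [504.9, 3.9, 137.8]
tcp_rot: [-3.142, 0.0, -3.026]
contact_force: [-0.0, 0.6, -0.6]
opening: 0.409
clock: 27.2
eef_pos: [584.1, 13.1, 217.3]
tcp_rot: [3.142, -0.0, -3.026]
contact_force: [0.0, -0.5, -0.6]
opening: 0.406
[584.09  13.13 217.25] [ 3.1416e+00 -4.0000e-04 -3.0258e+00] [ 0.  -0.5 -0.6] 0.4059782381484611
[253  93]
```

View pics/l8.png

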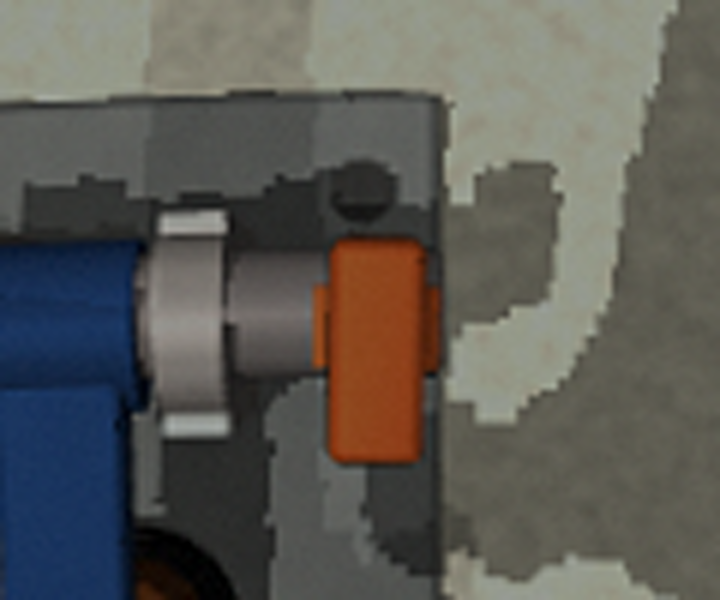

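View pics/l7_e.png

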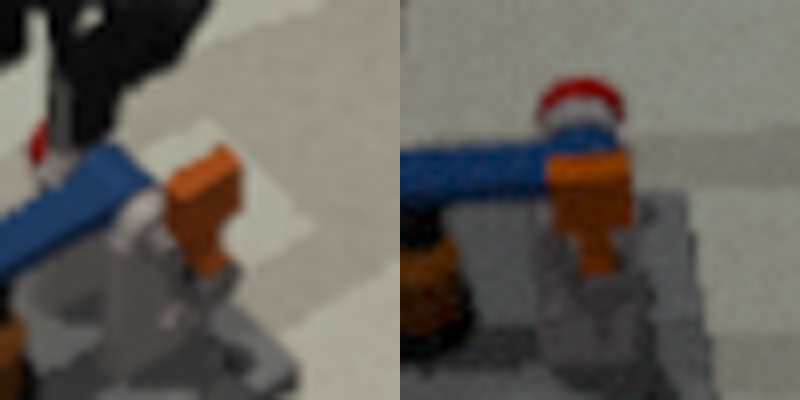

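Run:
```python
from h import *
import pickle
f,c0,r0=pickle.load(open("w8.pkl","rb"));v=[585.4,-30.4,.116]
q=lambda u:(np.array(u)+.5)/6-.5+[c0,r0]
print("cam",inv(v,f["extrinsics"][:3,3]))
A=unprojf(f,q((376,350)),141);B=unprojf(f,q((377,327)),98)
print("top",inv(v,A),"flange",inv(v,B),"tilt",np.linalg.norm(A[:2]-B[:2])/43)
a=unprojf(f,q((376,238)),141);b=unprojf(f,q((376,463)),141);print("len",np.hypot(*(a-b)[:2]))
print("pin ctr",inv(v,unprojf(f,q((270,312)),90)), "head/lug",inv(v,unprojf(f,q((225,320)),95)))
w=grab_frame("wrist");cv2.imwrite("pics/w10.png",w["pixels"][:,:,::-1])
```

```text
cam [-75.20038765  44.85086834]
top [-71.42789244  44.71972036] flange [-74.0573482   44.83977433] tilt 0.06121383751953949
len 27.60364646237231
pin ctr [-76.392848    28.91793266] head/lug [-75.28322338  22.60497499]
```

View pics/w10.png

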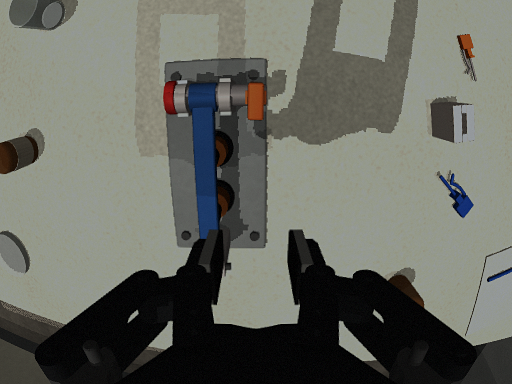

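```bash
python3 -c "
from rig import *
print(sign_off(), sense()['clock'])"
```

```text
the job is handed in; nothing more can be done
the job is handed in; nothing more can be done
```

The cradle is locked: the pin is home, the R-clip is seated through its cross hole and let go, and the job is handed in. No verdict was reported; the robot clock stood at about 27 s of the 72 s allowed.

- **Pin:** I pushed it in against about 5 N of sliding friction until it hit the hard stop at about 16 N. The picture after that showed the red head against the fork.
- **Clip:** I took the larger orange clip from the stand; the blue clip and the smaller orange one stayed where they were. The leg went into the hole without any contact force. The bow then sprang over and the push force dropped to about −5 N. The last 1–2 mm brought a firm contact at 5.4 N, with the fingers within half a millimetre of the expected seated height. The force readings between steps never passed about 16 N.
- **Last look, after letting go:** the clip is upright to about 0.06 rad and lies along the cradle's x axis. Its y is about 7–9 mm short of `pin_end` and its x about 1–4 mm off. The bottles and the beaker look undisturbed, though I did not re-measure their positions, and the gripper is well clear with no contact force.

One check disagreed: the wrist camera read about 1.5 mm off sideways compared with the fingers. I corrected for this before inserting the leg.

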